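# Sort salvaged computer parts into their trays

## Robot

A 7-joint arm with a two-finger parallel gripper is mounted at the origin on the work surface. World frame = base frame: x ahead of the robot, y to its left, z up, the work surface at z = 0. Lengths are in m, angles in degrees, forces in N, time in s.
With the tool pointing down it reaches from about 0.4 to 0.925 m from the base axis. Payload 5.6 kg.
Tool frame: the origin (TCP) lies midway between the tips of the shut fingers; the grasp point (between the pads) lies 19 mm behind it; z points along the fingers, y is the direction in which the jaws open and shut (so a half turn about z gives the same grasp; the last joint's range is limited). The gripper opens to 85 mm and grips with 20 to 120 N. Pads are 22 mm wide; open, the fingers measure 114 mm over their backs; the gripper's body (76 mm by 85 mm) begins 54 mm behind the grasp point. The pads swing forward as they close: fully open they stand 13 mm farther back than shut.
Start: joints at [-66.291, 26.786, -0.665, 91.828, 0.344, 61.387, -3.226], TCP at [0.287, 0.583, 0.207] pointing down, gripper open.
Joint ranges: [-144.91, 144.91], [-17.63, 115.5], [-89.93, 88.59], [15.96, 139.68], [-74.01, 254.01], [8.47, 105.57], [-167.45, 167.45]. Speed limits (degrees/s): [147.25, 147.25, 180, 180, 180, 180, 180].

## Interface

Orientations are given as [roll, pitch, yaw] about the fixed x, y, z axes, in that order (R = Rz(yaw) Ry(pitch) Rx(roll)).
In Python, from bench import * gives the robot as it stands.
- The arm moves only by the tool apply_moves, never from a script. Its argument "steps" is text: rows parted by semicolons, each of 5 numbers parted by spaces: the shift along the tool's x, y, z scaled (see below), then the turn about the tool's z scaled (see below), then the opening, from 0 (shut) to 1 (fully open). In form: tx ty tz yaw gripper; .... A call has 1 to 5 rows; each row shifts and turns the commanded pose from where the row before left it, along the tool's axes as they then stand; what a row does not reach is not made up. The controller multiplies each number of a shift by 25 mm and each number of a turn by 4 degrees. A row lasts 1/12 s, in which the tool goes at most 41.7 mm and 7.16 degrees, less where a joint would pass 70% of its speed; a pose out of reach is approached as far as the arm can. A call with a number of a shift or a turn outside -1 to 1 is refused whole. A call with a gripper value outside its range is refused whole. The fingers move at their own pace and stop on an object; "grip_force" is the grip in N (left out, the last holds). Time passes only in rows, so rows that do not move let the fingers close. It gives the time, the measured TCP pose, the force and the opening at its end, in the units of the state.
- get_state(): the state, without advancing time (a new reading comes with each control period).
- read_camera(name): name is "side" or "top"; returns a dict with "image" (400x640x3 uint8, blue, green, red), "range_z" (400x640 float32, m along the optical axis (not along the pixel's ray), 0 where there is no reading), "fov_y" (degrees; the focal length in pixels is half the picture's height over the tangent of half this angle, whatever the lens; pixels are square), "cx", "cy" (the principal point, pixels), "R" (3x3) and "t" (3): a world point X has camera coordinates R X + t. Camera axes: x right, y down, z forward; pixel columns grow to the right and rows downward; lengths in m; the calibration is good to about 2 mm. A picture is of the moment at which its call begins.
- close_job(): hands the job in, once; it reports no verdict.
The state is a dict: "t": time; "joint_positions": joint angles; "joint_vel": joint speeds; "tau": joint torques, N m; "tcp_pos": TCP position; "tool_rot": TCP orientation; "wrist_force": force on the tool from outside, world axes, zero at the start; "moment": the same for the moment, N m; "grip_width": finger opening in m.
Only numpy, scipy, OpenCV 4.12 (cv2) and the standard library are available. Lean on these libraries where they do the work, as an engineer would, in place of code of your own. Each camera call takes 0.05 s, during which the arm holds its last target.

## Task

Sort the loose parts from the stripped computer: lay both fans in the tray whose sample is a fan, both heat sinks in the tray whose sample is a heat sink, and the memory module in the tray whose sample is a memory module. Each must lie flat on its tray's floor, the same way up as it lay on the bench and not on top of another, and be set down gently, not dropped. Leave the tub of screws and the screwdriver where they are.

Things in the scene. Friction and masses are not known exactly. Their poses are not given: they have to be found in the camera images.
- fan_a: Loose black square cooling fan, 50 x 50 x 20 mm, grey hub and blades, lying flat. Origin: centre of its underside; z up, x and y square to its sides; any yaw. Rigid, about 50 g. Same as the other fan.
- fan_b: Loose black square cooling fan, 50 x 50 x 20 mm, grey hub and blades, lying flat. Origin: centre of its underside; z up, x and y square to its sides; any yaw. Rigid, about 50 g. Same as the other fan.
- sink_a: Loose bare aluminium heat sink, 40 x 40 mm, 26 mm high, seven upright fins on a plate, fins up. Origin: centre of its underside; z up, x along the fins; all four sides can be gripped; any yaw. Rigid, about 70 g. Same as the other heat sink.
- sink_b: Loose bare aluminium heat sink, 40 x 40 mm, 26 mm high, seven upright fins on a plate, fins up. Origin: centre of its underside; z up, x along the fins; all four sides can be gripped; any yaw. Rigid, about 70 g. Same as the other heat sink.
- module: Loose memory module: green board with black chips, 133 x 32 mm, 8 mm thick, lying flat, chips up. Origin: centre of its underside; x along its length, y across it, z up; its length lies within 0.7 rad of world x at the start. Rigid, about 50 g.
- fan_tray: Fixed blue open tray for fans, like the others but for its sample. Inside 140 (x) by 160 mm (y), floor 4 mm and wall tops 16 mm above the bench, walls 4 mm thick. Behind its far wall, on a ledge 10 mm high, a fan (20 mm high) is fixed as a sample (part of the tray, 103 mm from the origin along +x). Origin: centre of the compartment at bench level; z up, x away from the robot within 0.12 rad.
- sink_tray: Fixed blue open tray for heat sinks, like the others but for its sample. Inside 140 (x) by 160 mm (y), floor 4 mm and wall tops 16 mm above the bench, walls 4 mm thick. Behind its far wall, on a ledge 10 mm high, a heat sink (26 mm high) is fixed as a sample (part of the tray, 103 mm from the origin along +x). Origin: centre of the compartment at bench level; z up, x away from the robot within 0.12 rad.
- module_tray: Fixed blue open tray for memory modules, like the others but for its sample. Inside 140 (x) by 160 mm (y), floor 4 mm and wall tops 16 mm above the bench, walls 4 mm thick. Behind its far wall, on a ledge 10 mm high, a memory module (8 mm high, lying along tray y) is fixed as a sample (part of the tray, 103 mm from the origin along +x). Origin: centre of the compartment at bench level; z up, x away from the robot within 0.12 rad.
- screw_tub: White round tub of screws, 84 mm wide, 50 mm high, loose; to be left alone. Origin: centre of its underside.
- screwdriver: Loose screwdriver, 200 mm long, orange handle 26 mm thick, lying on the bench at the robot's left; to be left alone. Origin: about its middle, on the bench; it lies along its x, handle to -x.
Things that resemble listed ones, but are neither listed nor needed, are in the scene too. Leave any pink look-alike of the sink_a alone.

How it is judged (in metres and radians):
At the end, for the whole second after the job is handed in: Every part in the tray of its kind: centre off the tray centre by at most 48 x 58 mm (fans), 53 x 63 (sinks), 60 x 70 (module) along tray x, y; underside below 7.5 mm over the bench (floor at 4); upright within 0.1 rad; at rest (20 mm/s, 0.2 rad/s) (x of fan_a in the frame of fan_tray between -0.048 and 0.048 m and y of fan_a in the frame of fan_tray between -0.058 and 0.058 m and z of each of fan_a, fan_b in the frame of fan_tray below 0.0075 m and angle between each of fan_a, fan_b, sink_a, sink_b, module's own z axis and vertical below 0.1 rad and linear speed of each of fan_a, fan_b, sink_a, sink_b, module below 0.02 m/s and angular speed of each of fan_a, fan_b, sink_a, sink_b, module below 0.2 rad/s and x of fan_b in the frame of fan_tray between -0.048 and 0.048 m and y of fan_b in the frame of fan_tray between -0.058 and 0.058 m and x of sink_a in the frame of sink_tray between -0.053 and 0.053 m and y of sink_a in the frame of sink_tray between -0.063 and 0.063 m and z of each of sink_a, sink_b in the frame of sink_tray below 0.0075 m and x of sink_b in the frame of sink_tray between -0.053 and 0.053 m and y of sink_b in the frame of sink_tray between -0.063 and 0.063 m and x of module in the frame of module_tray between -0.06 and 0.06 m and y of module in the frame of module_tray between -0.07 and 0.07 m and z of module in the frame of module_tray below 0.0075 m); the robot touches nothing.
It fails at once if a part is let go and falls faster than 0.7 m/s (dropped from more than about 25 mm) ((linear speed of fan_a above 0.7 m/s and contact force between fan_a and the fingers below 0.01 N) or (linear speed of fan_b above 0.7 m/s and contact force between fan_b and the fingers below 0.01 N) or (linear speed of sink_a above 0.7 m/s and contact force between sink_a and the fingers below 0.01 N) or (linear speed of sink_b above 0.7 m/s and contact force between sink_b and the fingers below 0.01 N) or (linear speed of module above 0.7 m/s and contact force between module and the fingers below 0.01 N)).
It fails at once if the tub of screws is moved by more than 20 mm (distance of screw_tub from where it was at the start of the episode above 0.02 m).
It fails at once if the screwdriver is moved by more than 20 mm (distance of screwdriver from where it was at the start of the episode above 0.02 m).
It also fails if it takes over 115 s, if anything falls off the work surface, if the arm or the gripper's body presses on something with over 40 N, if the wrist force passes 120 N, or if a joint passes its speed limit or range.

## Working session

There is one attempt and no reset: what is moved stays moved. The work goes in short steps, Python scripts to look and compute and a tool call to move; the robot and the scene stay as the last step left them, time stands still between calls to the robot, and variables do not carry over. Pictures are saved under pics/ and viewed, and the job is handed in when it is done.

Besides the shell and the picture viewer there is one more tool, called after "Emit:" as a command line: name --argument value ..., lists and objects as JSON in quotes. apply_moves: Moves the arm, as the interface text tells. Shifts and turns lie within -1 to 1; 1 stands for 25 mm of shift or 4 degrees of turn. Its arguments: {"type":"object","properties":{"steps":{"type":"string"},"grip_force":{"type":"number"}},"required":["steps"]}

```bash
mkdir -p pics; ls; python3 - <<'E'
from bench import *
import cv2,numpy as np,pickle
s=get_state();print({k:s[k] for k in ("t","tcp_pos","tool_rot","grip_width","wrist_force")})
for n in("top","side"):
    c=read_camera(n);pickle.dump(c,open(n+".pkl","wb"));cv2.imwrite(f"pics/{n}0.png",c["image"]);print(n,c["fov_y"],c["cx"],c["cy"],c["R"],c["t"])
E
```

```text
pics
{'t': 0.0, 'tcp_pos': array([0.28650085, 0.58276003, 0.20579605]), 'tool_rot': array([-1.79894227e+02,  7.08211350e-03,  1.53821898e+02]), 'grip_width': 0.08556567910856258, 'wrist_force': array([-0.89100484,  0.51484303, -0.86010222])}
top 57.32778215383583 318.2109739253476 200.7438491668342 [[-0.02860245 -0.99958301 -0.00396288]
 [-0.97741557  0.02879813 -0.2093549 ]
 [ 0.20938173 -0.00211469 -0.97783169]] [0.03112336 0.497491   1.09358985]
side 49.61086656042236 307.8029674692982 197.9908100395159 [[ 0.99832934 -0.05442576 -0.0194004 ]
 [-0.0504103  -0.65634159 -0.75277787]
 [ 0.02823721  0.75249821 -0.65798868]] [-0.50641842  0.07138017  1.13286644]
```

View pics/top0.png

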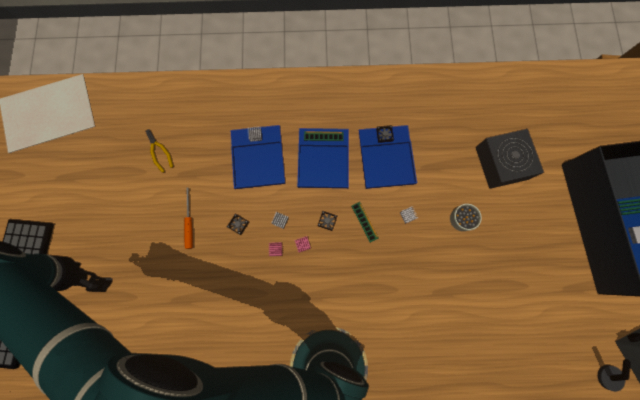

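View pics/side0.png

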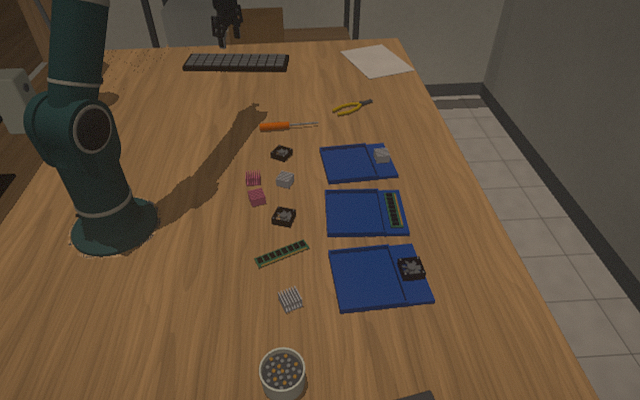

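Top picture: the trays, left to right, have these samples: sink at (255,134), module at (324,136), fan at (386,134). Parts: fans (238,224) and (327,221), bare sinks (280,220) and (409,215), module (365,222). The pink look-alikes are at (276,249) and (304,244). The tub is at (467,217) and the screwdriver at (188,220). I'll enlarge to confirm, then measure.

```bash
cat > h.py <<'E'
import numpy as np,cv2
def cloud(c):
    z=c["range_z"];H,W=z.shape;f=H/2/np.tan(np.radians(c["fov_y"]/2))
    u,v=np.meshgrid(np.arange(W),np.arange(H))
    P=np.dstack([(u-c["cx"])/f*z,(v-c["cy"])/f*z,z])
    return (P-c["t"])@c["R"]
def proj(c,X):
    f=c["image"].shape[0]/2/np.tan(np.radians(c["fov_y"]/2));p=c["R"]@np.array(X)+c["t"]
    return p[0]/p[2]*f+c["cx"],p[1]/p[2]*f+c["cy"]
E
python3 - <<'E'
from h import *
import pickle
c=pickle.load(open("top.pkl","rb"));im=c["image"]
cv2.imwrite("pics/crop0.png",cv2.resize(im[115:270,180:490],None,fx=2.58,fy=2.58,interpolation=cv2.INTER_CUBIC))
for n in("top","side"):
    c=pickle.load(open(n+".pkl","rb"));W=cloud(c);valid=c["range_z"]>0
    b=W[...,2][valid&(abs(W[...,0]-.55)<.3)&(abs(W[...,1])<.3)]
    print(n,"bench z",np.percentile(b,[5,25,50,75]))
    m=(valid&(W[...,2]>.005)&(W[...,2]<.06)&(W[...,0]>.3)&(W[...,0]<.56)&(W[...,1]>-.4)&(W[...,1]<.4)).astype(np.uint8)
    k,l,st,ce=cv2.connectedComponentsWithStats(m)
    for i in range(1,k):
        if st[i,4]<25: continue
        p=W[l==i];zt=np.percentile(p[:,2],90)
        r=cv2.minAreaRect((p[:,:2]*1000).astype(np.float32))
        print(n,ce[i].round(),st[i,4],"xy",np.round(r[0],1),"size",np.round(r[1],1),"ang %.1f"%r[2],"ztop %.4f"%zt)
E
```

```text
top bench z [-0.00322147 -0.00065503  0.00135859  0.00421001]
top [407. 183.] 36 xy [ 556.6 -276. ] size [ 4.6 62.3] ang 3.2 ztop 0.0180
top [324. 186.] 106 xy [ 5.549e+02 -5.000e-01] size [163.8   9.3] ang 89.7 ztop 0.0188
top [380. 185.] 77 xy [ 552.3 -190.6] size [100.5  13.5] ang 89.0 ztop 0.0185
top [364. 221.] 253 xy [ 436.6 -130.2] size [128.4  36.1] ang 22.0 ztop 0.0103
top [409. 215.] 137 xy [ 453.1 -272.5] size [40.1 40.5] ang 21.8 ztop 0.0276
top [327. 220.] 193 xy [444.8 -11.2] size [49.6 55.4] ang 69.6 ztop 0.0217
top [238. 223.] 208 xy [439.4 275.4] size [51.3 51.8] ang 56.6 ztop 0.0209
top [280. 220.] 163 xy [447.6 141.4] size [40.9 39.6] ang 65.4 ztop 0.0278
top [302. 243.] 115 xy [369.4  69.9] size [40.3 39.5] ang 17.1 ztop 0.0281
top [276. 248.] 146 xy [355.7 158.8] size [43.4 40.2] ang 89.9 ztop 0.0265
side bench z [-0.000769    0.00091783  0.00247987  0.00582963]
side [281. 152.] 240 xy [439.7 277.1] size [57.4 53.8] ang 58.1 ztop 0.0220
side [252. 177.] 170 xy [355.6 166.6] size [40.1 70.1] ang 0.9 ztop 0.0279
side [284. 178.] 232 xy [441.7 147.6] size [50.5 58.1] ang 64.9 ztop 0.0278
side [256. 196.] 238 xy [369.7  70.7] size [40.7 47. ] ang 16.6 ztop 0.0279
side [327. 217.] 110 xy [556.4  -3.1] size [165.7   8.4] ang 88.6 ztop 0.0186
side [283. 216.] 350 xy [438.9 -10.1] size [55.2 58.7] ang 70.3 ztop 0.0218
side [280. 252.] 494 xy [ 434.7 -130.7] size [136.2  36.1] ang 24.4 ztop 0.0100
side [334. 275.] 212 xy [ 553.7 -221.8] size [ 12.6 169.5] ang 0.1 ztop 0.0185
side [290. 298.] 407 xy [ 453.  -272.4] size [40.6 43.1] ang 21.2 ztop 0.0279
```

View pics/crop0.png

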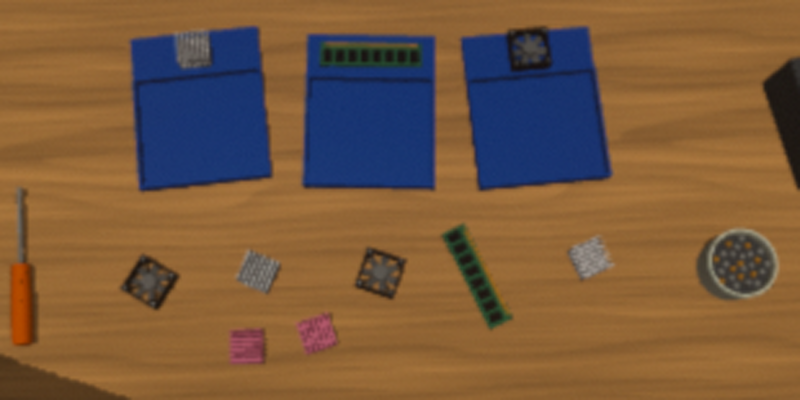

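```bash
python3 - <<'E'
from h import *
import pickle
obj={"fanL":(.4395,.276,.02),"fanR":(.442,-.011,.02),"sinkL":(.446,.142,.026),"sinkR":(.453,-.2725,.026),"mod":(.436,-.130,.008)}
for n in("top","side"):
    c=pickle.load(open(n+".pkl","rb"));W=cloud(c);valid=c["range_z"]>0
    for k,(x,y,h) in obj.items():
        R=.08 if k=="mod" else .045
        lo=.6*h if k!="mod" else .006
        m=valid&(np.hypot(W[...,0]-x,W[...,1]-y)<R)&(W[...,2]>lo)&(W[...,2]<h+.008)
        p=W[m];r=cv2.minAreaRect((p[:,:2]*1000).astype(np.float32))
        print(n,k,m.sum(),np.round(r[0],1),np.round(r[1],1),"ang %.1f"%r[2],"mean",(p[:,:2].mean(0)*1000).round(1))
    hsv=cv2.cvtColor(c["image"],cv2.COLOR_BGR2HSV)
    m=(cv2.inRange(hsv,(105,120,30),(130,255,255))>0)&valid&(W[...,0]>.4)&(W[...,0]<.9)&(abs(W[...,1])<.4)
    m=cv2.morphologyEx(m.astype(np.uint8),cv2.MORPH_OPEN,np.ones((3,3)))
    k,l,st,ce=cv2.connectedComponentsWithStats(m)
    for i in range(1,k):
        if st[i,4]<300: continue
        p=W[l==i];r=cv2.minAreaRect((p[:,:2]*1000).astype(np.float32))
        print(n,"tray",ce[i].round(),np.round(r[0],1),np.round(r[1],1),"ang %.1f"%r[2],np.percentile(p[:,2],[5,50,95]).round(4))
E
```

```text
top fanL 142 [438.8 276.1] [51.3 49.1] ang 57.9 mean [439.3 276.8]
top fanR 148 [442.4 -10.3] [49.6 50.2] ang 69.6 mean [442.1 -11. ]
top sinkL 109 [447.5 141.4] [41.1 39.4] ang 64.6 mean [447.5 141.7]
top sinkR 85 [ 453.2 -272.7] [40.1 40. ] ang 22.1 mean [ 453.5 -272. ]
top mod 196 [ 447.6 -139.7] [135.8 119.3] ang 29.0 mean [ 434. -131.]
top tray [257. 158.] [666.  216.2] [204.3 166.4] ang 4.6 [0.0009 0.0053 0.0154]
top tray [387. 158.] [ 653.3 -216.3] [204.  165.9] ang 3.4 [0.0009 0.0054 0.0154]
top tray [322. 163.] [654.   -2.6] [163.8 202.1] ang 87.2 [0.0006 0.0048 0.015 ]
side fanL 183 [439.7 277.2] [55.6 54.8] ang 56.4 mean [439.1 275.3]
side fanR 263 [441.5 -11.4] [55.2 52.1] ang 71.0 mean [442.6 -12. ]
side sinkL 179 [447.6 142.5] [46.1 41.4] ang 67.3 mean [448.2 138.5]
side sinkR 274 [ 452.9 -272.7] [40.9 41.8] ang 22.6 mean [ 453.7 -273.7]
side mod 406 [ 436.2 -116.3] [141.2  67.9] ang 20.1 mean [ 437.2 -130.8]
side tray [354. 163.] [666.6 214.4] [204.3 171.2] ang 4.8 [0.0032 0.0064 0.017 ]
side tray [359. 214.] [656.9  -5.4] [170.6 203.7] ang 87.2 [0.0032 0.006  0.0166]
side tray [375. 278.] [ 654.6 -218.8] [205.3 169.1] ang 3.7 [0.0033 0.0061 0.0169]
```

Crop confirms: the bare silver sinks are at crop (258,271) and (590,258), and the pink ones are the decoys to leave. The fan, sink and module samples mark the right, left and middle trays. Sizes and heights match the descriptions. Next, a planner that turns targets into row units.

```bash
cat > plan.py <<'E'
import sys,numpy as np
from scipy.spatial.transform import Rotation as Ro
from bench import get_state
# args: grip x y z yaw [x y z yaw ...]
a=[float(v) for v in sys.argv[1:]];g=a[0]
s=get_state();p=np.array(s["tcp_pos"]);yaw=s["tool_rot"][2]
print("t %.1f"%s["t"],p.round(4),np.round(s["tool_rot"],1),"w %.4f"%s["grip_width"],np.round(s["wrist_force"],1))
rows=[]
for i in range(1,len(a),4):
    T=np.array(a[i:i+3]);dy=(a[i+3]-yaw+180)%360-180
    n=max(1,int(np.ceil(max(np.linalg.norm(T-p)*1000/27,abs(dy)/4))))
    while 1:
        out=[];pp=p.copy();yy=yaw
        for k in range(n):
            d=(T-pp)/(n-k);R=Ro.from_euler("xyz",[180,0,yy],degrees=True)
            l=np.round(R.inv().apply(d)/.025,2);w=np.round(-((a[i+3]-yy+180)%360-180)/(n-k)/4,2)
            out.append([*l,w]);pp=pp+R.apply(l*.025);yy-=w*4
        if np.abs(out).max()<=1: break
        n+=1
    rows+=out;p=pp;yaw=yy
for k in range(0,len(rows),5):
    print("; ".join(" ".join("%g"%(v+0) for v in r)+" %g"%g for r in rows[k:k+5]))
E
python3 plan.py 1 .439 .2765 .06 147.5
```

```text
t 0.1 [0.2865 0.5829 0.2059] [-179.9    0.   153.8] w 0.0852 [0.5 0.  0.5]
-0.78 -0.59 0.42 0.11 1; -0.78 -0.59 0.42 0.11 1; -0.79 -0.58 0.42 0.11 1; -0.79 -0.58 0.42 0.11 1; -0.79 -0.57 0.42 0.11 1
-0.8 -0.56 0.42 0.11 1; -0.8 -0.56 0.41 0.12 1; -0.81 -0.55 0.42 0.11 1; -0.81 -0.54 0.41 0.12 1; -0.82 -0.54 0.42 0.11 1
-0.82 -0.53 0.41 0.12 1; -0.83 -0.52 0.42 0.11 1; -0.83 -0.52 0.41 0.12 1; -0.83 -0.51 0.42 0.11 1
```

Emit:
apply_moves --steps "-0.78 -0.59 0.42 0.11 1; -0.78 -0.59 0.42 0.11 1; -0.79 -0.58 0.42 0.11 1; -0.79 -0.58 0.42 0.11 1; -0.79 -0.57 0.42 0.11 1" --grip_force 40

```text
t: 0.52
tcp_pos: [0.3414, 0.4725, 0.1535]
tool_rot: [-180.0, 0.0, 151.6]
wrist_force: [0.2, 0.4, -0.6]
grip_width: 0.0856
```

Emit:
apply_moves --steps "-0.8 -0.56 0.42 0.11 1; -0.8 -0.56 0.41 0.12 1; -0.81 -0.55 0.42 0.11 1; -0.81 -0.54 0.41 0.12 1; -0.82 -0.54 0.42 0.11 1"

```text
t: 0.93
tcp_pos: [0.3958, 0.3632, 0.1016]
tool_rot: [-180.0, -0.0, 149.3]
wrist_force: [0.8, -0.2, 0.4]
grip_width: 0.0853
```

Emit:
apply_moves --steps "-0.82 -0.53 0.41 0.12 1; -0.83 -0.52 0.42 0.11 1; -0.83 -0.52 0.41 0.12 1; -0.83 -0.51 0.42 0.11 1"

```text
t: 1.27
tcp_pos: [0.4394, 0.2758, 0.0601]
tool_rot: [-180.0, -0.0, 147.5]
wrist_force: [-0.0, 0.0, -0.5]
grip_width: 0.0856
```

```bash
python3 plan.py 1 .439 .2765 .003 147.5
```

```text
t 1.3 [0.4394 0.2758 0.0601] [-180.    -0.   147.5] w 0.0856 [-0.   0.  -0.5]
0.01 0 0.76 0 1; 0.01 0.01 0.76 0 1; 0.01 0 0.77 0 1
```

Emit:
apply_moves --steps "0 0 0.76 0 1; 0 0 0.76 0 1; 0 0 0.77 0 1; 0 0 0 0 0; 0 0 0 0 0"

```text
t: 1.68
tcp_pos: [0.4384, 0.2764, 0.0027]
tool_rot: [-179.9, -0.1, 147.5]
wrist_force: [0.7, 0.3, 0.2]
grip_width: 0.0638
```

Emit:
apply_moves --steps "0 0 0 0 0; 0 0 0 0 0; 0 0 0 0 0; 0 0 0 0 0"

```text
t: 2.02
tcp_pos: [0.4397, 0.2775, 0.0045]
tool_rot: [179.9, 0.0, 147.5]
wrist_force: [-0.1, -0.4, 1.2]
grip_width: 0.0121
```

```bash
cat > look.py <<'E'
import sys;from bench import *;from h import *
c=read_camera(sys.argv[1]);u,v=proj(c,[float(x) for x in sys.argv[2:5]]);r=int(sys.argv[5]);u=int(u);v=int(v)
v0,u0=max(0,v-r),max(0,u-r);cv2.imwrite(sys.argv[6],cv2.resize(c["image"][v0:v+r,u0:u+r],(600,600),interpolation=cv2.INTER_CUBIC));print(u0,v0)
E
python3 look.py side .44 .276 .02 50 pics/f1.png;python3 look.py top .44 .276 .02 50 pics/f1t.png; python3 -c "
from bench import *;print(get_state())"
```

```text
231 100
187 173
{'t': 2.1167, 'joint_positions': array([-38.56095488,  31.98112858,   3.23254823, 117.31866977,
        -3.34987654,  30.72299386,  24.5725525 ]), 'joint_vel': array([ 0.02273885,  0.42932672, -0.09494631,  0.09028708, -0.11896987,
       -0.10381289,  0.03837276]), 'tau': array([-6.81270525e-03, -4.76062882e+01,  9.63156670e-01, -1.46797058e+01,
        6.75931602e-03, -3.04398003e-03, -1.70678945e-04]), 'tcp_pos': array([0.43949536, 0.27728876, 0.0041401 ]), 'tool_rot': array([1.79943437e+02, 2.32996573e-02, 1.47512018e+02]), 'wrist_force': array([-0.78672849,  0.15915376, -0.62733535]), 'moment': array([-0.02386542, -0.07046611,  0.00246637]), 'grip_width': 0.00010303155346000924}
```

View pics/f1.png

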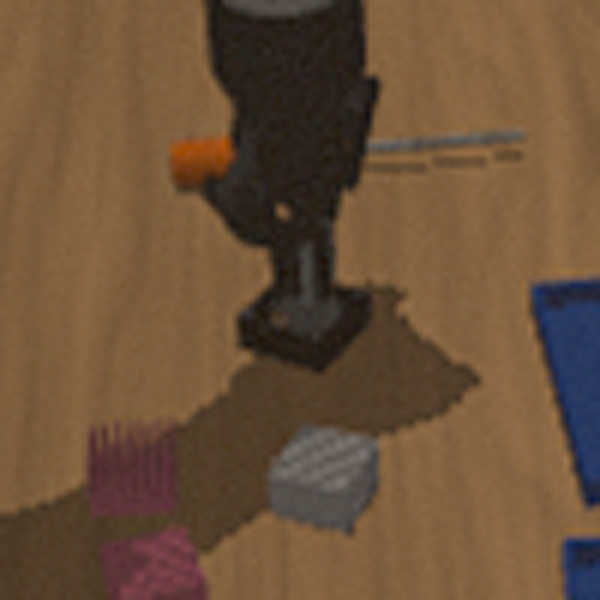

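View pics/f1t.png

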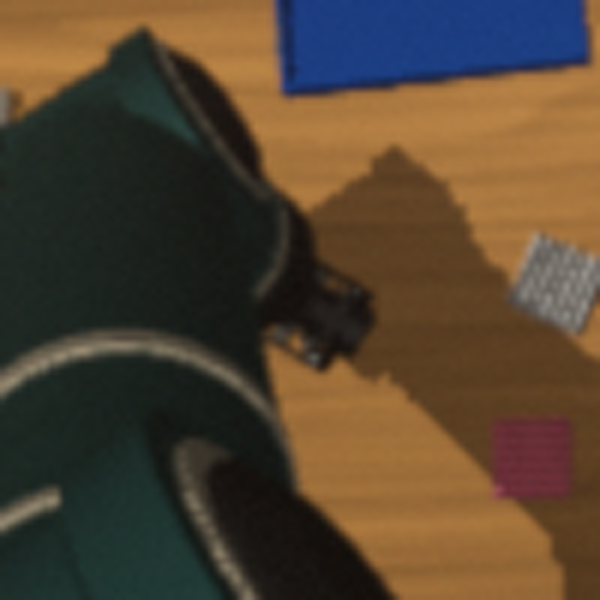

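Emit:
apply_moves --steps "0 0 -0.8 0 0; 0 0 -0.8 0 0; 0 0 -0.8 0 0; 0 0 0 0 0"

```text
t: 2.45
tcp_pos: [0.4414, 0.2786, 0.0672]
tool_rot: [179.6, 0.1, 147.5]
wrist_force: [0.4, -0.2, -0.5]
grip_width: -0.0002
```

```bash
python3 look.py side .44 .276 .03 40 pics/f2.png; python3 - <<'E'
from bench import *;from h import *
s=get_state();print(s["tcp_pos"],s["grip_width"])
c=read_camera("side");W=cloud(c);p=s["tcp_pos"]
m=(c["range_z"]>0)&(np.hypot(W[...,0]-p[0],W[...,1]-p[1])<.06)&(W[...,2]<.2)&(W[...,2]>.03)
h,e=np.histogram(W[...,2][m],bins=np.arange(.03,.2,.005))
for a,b in zip(h,e):
    q=W[m&(W[...,2]>b)&(W[...,2]<b+.005)]
    if a: print(round(b,3),a,q[:,:2].mean(0).round(3),q[:,:2].std(0).round(3))
print(proj(c,p))
cv2.imwrite("pics/side1.png",c["image"])
E
```

```text
240 107
[0.4406106  0.2780371  0.06558175] -0.00013304635463558208
0.09 2 [0.437 0.272] [0.001 0.001]
0.095 10 [0.444 0.271] [0.007 0.004]
0.1 16 [0.442 0.269] [0.007 0.004]
0.105 10 [0.441 0.269] [0.008 0.002]
0.11 16 [0.444 0.27 ] [0.008 0.006]
0.115 13 [0.444 0.271] [0.007 0.005]
0.12 12 [0.441 0.27 ] [0.007 0.006]
0.125 8 [0.445 0.27 ] [0.008 0.005]
0.13 8 [0.445 0.265] [0.005 0.006]
0.135 19 [0.45  0.275] [0.01  0.012]
0.14 33 [0.442 0.269] [0.015 0.015]
0.145 20 [0.448 0.27 ] [0.015 0.02 ]
0.15 28 [0.445 0.269] [0.017 0.021]
0.155 33 [0.442 0.263] [0.018 0.022]
0.16 36 [0.445 0.268] [0.019 0.024]
0.165 36 [0.449 0.271] [0.021 0.027]
0.17 31 [0.444 0.264] [0.022 0.029]
0.175 40 [0.449 0.27 ] [0.021 0.03 ]
0.18 45 [0.442 0.263] [0.025 0.033]
0.185 46 [0.439 0.259] [0.022 0.029]
0.19 42 [0.44  0.256] [0.016 0.016]
(np.float64(280.4313744757404), np.float64(137.70732283622073))
```

View pics/f2.png

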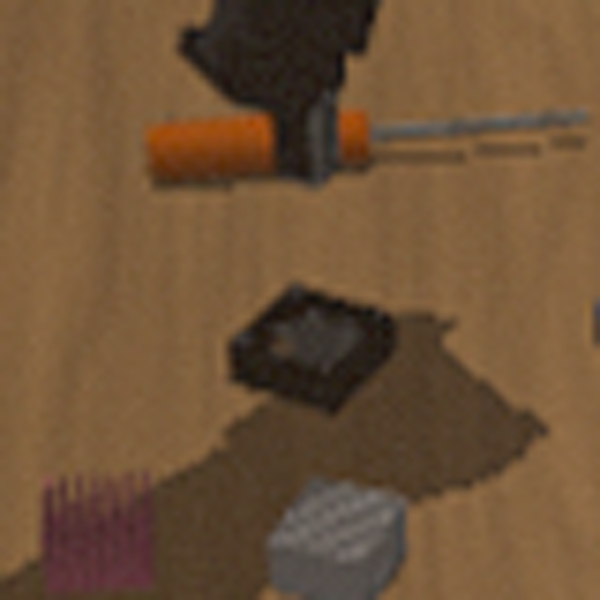

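The fingertip is at crop (315,183), i.e. pixel (282,131). The reported TCP projects to (280,138). So the real fingertips sit about 24 mm above the reported TCP (cloud: lowest finger points at z≈0.092 against 0.066). xy agrees. The fan is untouched. I'll lower by that difference, watching force.

Emit:
apply_moves --steps "0 0 0.2 0 1; 0 0 0.6 0 1; 0 0 0.6 0 1; 0 0 0.6 0 1; 0 0 0.6 0 1"

```text
t: 2.97
tcp_pos: [0.4382, 0.2763, -0.0036]
tool_rot: [-179.9, -0.0, 147.5]
wrist_force: [0.3, -0.0, -0.0]
grip_width: 0.0605
```

Emit:
apply_moves --steps "0 0 0.3 0 1; 0 0 0.3 0 1; 0 0 0.3 0 1; 0 0 0 0 1"

```text
t: 3.3
tcp_pos: [0.4384, 0.2764, -0.0254]
tool_rot: [-179.9, -0.0, 147.5]
wrist_force: [1.0, 0.0, 0.1]
grip_width: 0.0856
```

```bash
python3 look.py side .44 .276 .03 40 pics/f3.png; python3 plan.py 1 .439 .2765 -.018 147.5
```

```text
240 107
t 3.4 [ 0.4388  0.2767 -0.0247] [-179.9   -0.   147.5] w 0.0854 [0.1 0.7 0.2]
-0.01 0 -0.27 0 1
```

View pics/f3.png

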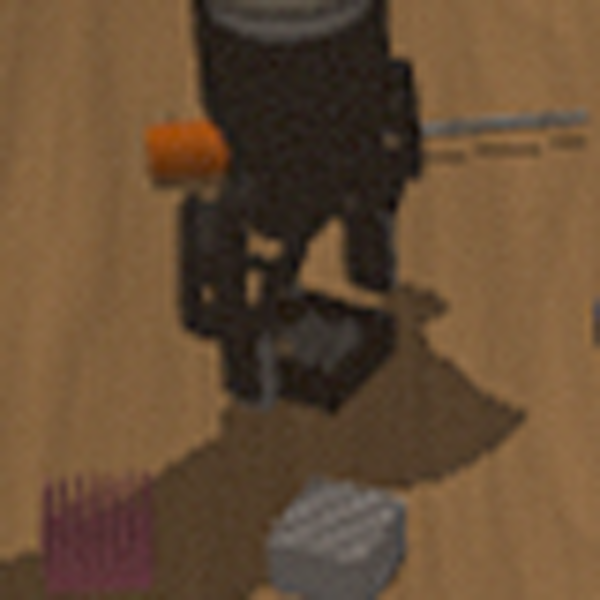

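The fingers straddle the fan: near tip at crop (250,395), far tip (375,285), fan centre (312,345). No force. Closing.

Emit:
apply_moves --steps "0 0 -0.15 0 1; 0 0 0 0 0; 0 0 0 0 0; 0 0 0 0 0; 0 0 0 0 0"

```text
t: 3.77
tcp_pos: [0.4396, 0.2773, -0.0193]
tool_rot: [179.9, 0.0, 147.5]
wrist_force: [-1.1, -0.7, 5.3]
grip_width: 0.0492
```

Emit:
apply_moves --steps "0 0 0 0 0; 0 0 0 0 0; 0 0 -0.4 0 0; 0 0 -0.8 0 0; 0 0 -1 0 0"

```text
t: 4.18
tcp_pos: [0.4381, 0.2762, 0.0348]
tool_rot: [-179.8, -0.1, 147.5]
wrist_force: [-0.1, -0.2, -0.8]
grip_width: 0.0487
```

```bash
python3 look.py side .44 .276 .05 40 pics/f4.png; python3 plan.py 0 .628 -.256 .045 93.5
```

```text
240 102
t 4.2 [0.4413 0.2783 0.0399] [1.797e+02 1.000e-01 1.475e+02] w 0.0489 [ 1.2 -0.2  2.3]
-0.77 -0.61 -0.01 0.59 0; -0.8 -0.58 -0.01 0.59 0; -0.82 -0.54 -0.01 0.59 0; -0.84 -0.51 -0.01 0.59 0; -0.86 -0.47 -0.01 0.59 0
-0.88 -0.44 -0.01 0.59 0; -0.9 -0.4 -0.01 0.59 0; -0.92 -0.36 -0.01 0.59 0; -0.93 -0.33 -0.01 0.59 0; -0.94 -0.29 -0.01 0.58 0
-0.95 -0.25 -0.01 0.59 0; -0.96 -0.21 -0.01 0.58 0; -0.97 -0.17 -0.01 0.59 0; -0.98 -0.13 -0.01 0.58 0; -0.98 -0.09 -0.01 0.59 0
-0.98 -0.05 -0.01 0.58 0; -0.98 -0.01 -0.01 0.59 0; -0.99 0.03 -0.01 0.58 0; -0.98 0.07 0 0.59 0; -0.98 0.11 -0.01 0.58 0
-0.97 0.15 0 0.59 0; -0.97 0.19 -0.01 0.58 0; -0.96 0.23 0 0.59 0
```

View pics/f4.png

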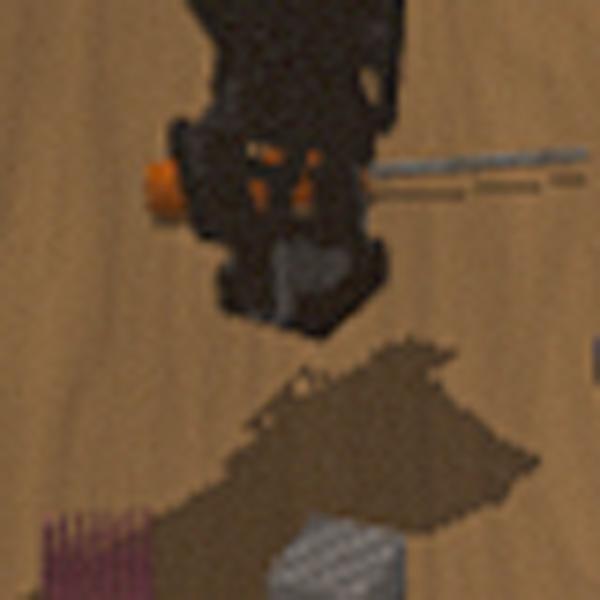

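Fan lifted, held level (crop (310,290)). Carrying it to the fan tray.

Emit:
apply_moves --steps "-0.77 -0.61 0 0.59 0; -0.8 -0.58 0 0.59 0; -0.82 -0.54 0 0.59 0; -0.84 -0.51 0 0.59 0; -0.86 -0.47 0 0.59 0"

```text
t: 4.65
tcp_pos: [0.4802, 0.1601, 0.0355]
tool_rot: [179.9, 0.0, 135.6]
wrist_force: [0.3, -0.9, -0.5]
grip_width: 0.0486
```

Emit:
apply_moves --steps "-0.88 -0.44 0 0.59 0; -0.9 -0.4 0 0.59 0; -0.92 -0.36 0 0.59 0; -0.93 -0.33 0 0.59 0; -0.94 -0.29 0 0.58 0"

```text
t: 5.07
tcp_pos: [0.5208, 0.0436, 0.0355]
tool_rot: [180.0, 0.0, 123.8]
wrist_force: [0.3, -0.2, -0.6]
grip_width: 0.0488
```

Emit:
apply_moves --steps "-0.95 -0.25 0 0.59 0; -0.96 -0.21 0 0.58 0; -0.97 -0.17 0 0.59 0; -0.98 -0.13 0 0.58 0; -0.98 -0.09 0 0.59 0"

```text
t: 5.48
tcp_pos: [0.5615, -0.0725, 0.0355]
tool_rot: [180.0, 0.0, 112.1]
wrist_force: [0.1, 0.0, -0.3]
grip_width: 0.049
```

Emit:
apply_moves --steps "-0.98 -0.05 0 0.58 0; -0.98 -0.01 0 0.59 0; -0.99 0.03 0 0.58 0; -0.98 0.07 0 0.59 0; -0.98 0.11 0 0.58 0"

```text
t: 5.9
tcp_pos: [0.6021, -0.1885, 0.0354]
tool_rot: [180.0, -0.0, 100.4]
wrist_force: [0.9, 0.4, -0.4]
grip_width: 0.0487
```

Emit:
apply_moves --steps "-0.97 0.15 0 0.59 0; -0.97 0.19 0 0.58 0; -0.96 0.23 0 0.59 0; 0 0 0 0 0"

```text
t: 6.23
tcp_pos: [0.6266, -0.2641, 0.0359]
tool_rot: [179.9, 0.3, 93.1]
wrist_force: [-1.3, -0.4, 0.0]
grip_width: 0.0488
```

```bash
python3 look.py side .626 -.22 .02 60 pics/f5.png; python3 plan.py 0 .628 -.256 -.0155 93.5
```

```text
305 213
t 6.3 [ 0.626  -0.2611  0.0354] [1.80e+02 1.00e-01 9.33e+01] w 0.0489 [-0.1  0.9 -0.5]
0.07 0.03 0.68 -0.02 0; 0.06 0.03 0.68 -0.02 0; 0.07 0.03 0.68 -0.02 0
```

View pics/f5.png

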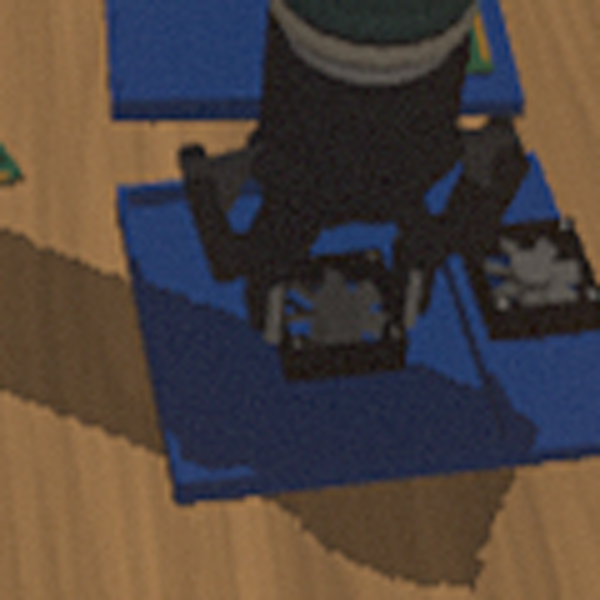

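The fan is over the tray, crop (340,320), level. Lowering.

Emit:
apply_moves --steps "0.07 0.03 0.9 -0.02 0; 0.06 0.03 0.7 -0.02 0; 0.07 0.03 0.3 0 0; 0 0 0.1 0 0; 0 0 0.04 0 0"

```text
t: 6.7
tcp_pos: [0.6272, -0.2503, -0.0154]
tool_rot: [-179.9, -0.1, 93.7]
wrist_force: [-5.1, 3.0, 9.8]
grip_width: 0.0491
```

```bash
python3 look.py side .626 -.22 .02 60 pics/f6.png; python3 plan.py 0 .628 -.256 -.0155 93.5
```

```text
305 213
t 6.8 [ 0.6275 -0.2505 -0.0153] [-1.799e+02 -1.000e-01  9.370e+01] w 0.0491 [0.4 1.3 0.6]
-0.22 0 0.01 0.06 0
```

View pics/f6.png

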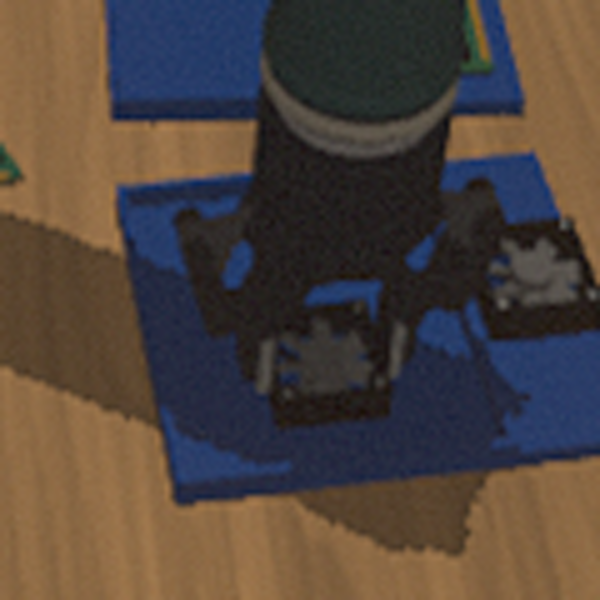

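Touched down (wrist force briefly about 10 N). Releasing and rising.

Emit:
apply_moves --steps "0 0 0 0 0.85; 0 0 0 0 0.85; 0 0 0 0 0.85; 0 0 -0.5 0 0.85; 0 0 -1 0 0.85"

```text
t: 7.17
tcp_pos: [0.6257, -0.251, 0.0192]
tool_rot: [-179.7, -0.1, 93.7]
wrist_force: [-0.1, 0.6, -0.3]
grip_width: 0.0725
```

Emit:
apply_moves --steps "0 0 -0.8 0 1; 0 0 0 0 1"

```text
t: 7.33
tcp_pos: [0.6313, -0.2537, 0.0469]
tool_rot: [179.6, 0.2, 93.7]
wrist_force: [1.1, -0.0, 0.6]
grip_width: 0.0852
```

```bash
python3 look.py side .626 -.22 .02 60 pics/f7.png; python3 plan.py 1 .442 -.011 .04 70 .442 -.011 -.0205 70
```

```text
305 213
t 7.4 [ 0.6303 -0.2531  0.0449] [1.797e+02 1.000e-01 9.370e+01] w 0.0856 [ 0.9 -0.5 -0.3]
0.85 -0.57 0.02 0.49 1; 0.82 -0.6 0.02 0.49 1; 0.8 -0.63 0.02 0.49 1; 0.78 -0.66 0.02 0.49 1; 0.76 -0.69 0.01 0.49 1
0.74 -0.71 0.02 0.5 1; 0.71 -0.74 0.01 0.49 1; 0.68 -0.76 0.02 0.5 1; 0.66 -0.78 0.01 0.49 1; 0.63 -0.8 0.02 0.5 1
0.6 -0.83 0.01 0.49 1; 0.58 -0.85 0.02 0.5 1; 0 0 0.81 0 1; 0 0 0.8 0 1; 0 0 0.81 0 1
```

View pics/f7.png

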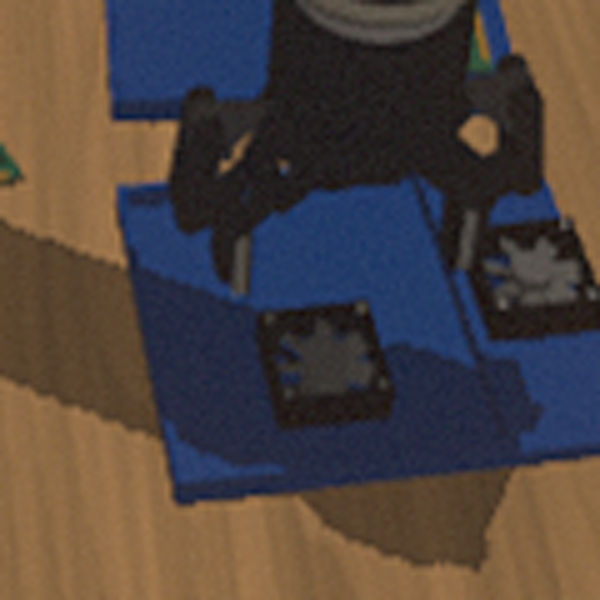

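The fan lies flat in its tray, crop (325,365). Next, the second fan.

Emit:
apply_moves --steps "0.85 -0.57 0 0.49 1; 0.82 -0.6 0 0.49 1; 0.8 -0.63 0 0.49 1; 0.78 -0.66 0 0.49 1; 0.76 -0.69 0 0.49 1"

```text
t: 7.8
tcp_pos: [0.5483, -0.1504, 0.0409]
tool_rot: [-179.9, -0.0, 83.8]
wrist_force: [1.3, 0.3, -0.0]
grip_width: 0.0853
```

Emit:
apply_moves --steps "0.74 -0.71 0 0.5 1; 0.71 -0.74 0 0.49 1; 0.68 -0.76 0 0.5 1; 0.66 -0.78 0 0.49 1; 0.63 -0.8 0 0.5 1"

```text
t: 8.22
tcp_pos: [0.4699, -0.0495, 0.0411]
tool_rot: [-180.0, -0.0, 73.8]
wrist_force: [0.6, 0.6, -0.7]
grip_width: 0.0853
```

Emit:
apply_moves --steps "0.6 -0.83 0 0.49 1; 0.58 -0.85 0 0.5 1; 0 0 0 0 1; 0 0 0 0 1; 0 0 0 0 1"

```text
t: 8.63
tcp_pos: [0.4404, -0.0103, 0.0414]
tool_rot: [179.9, -0.0, 70.0]
wrist_force: [-0.5, -0.7, 0.3]
grip_width: 0.0854
```

```bash
 python3 plan.py 1 .442 -.011 -.0205 70
```

```text
t 8.6 [ 0.4404 -0.0103  0.0414] [179.9  -0.   70. ] w 0.0854 [-0.5 -0.7  0.3]
0 0.02 0.83 0 1; 0 0.03 0.82 0 1; -0.01 0.02 0.83 0 1
```

Emit:
apply_moves --steps "0 0.03 0.83 0 1; 0 0.02 0.82 0 1; 0 0.02 0.83 0 1; 0 0 0 0 0; 0 0 0 0 0"

```text
t: 9.05
tcp_pos: [0.4412, -0.0119, -0.0213]
tool_rot: [-179.9, 0.1, 69.9]
wrist_force: [0.0, -0.2, -0.1]
grip_width: 0.0641
```

Emit:
apply_moves --steps "0 0 0 0 0; 0 0 0 0 0; 0 0 0 0 0; 0 0 0 0 0"

```text
t: 9.38
tcp_pos: [0.4423, -0.0106, -0.0198]
tool_rot: [179.9, -0.0, 70.0]
wrist_force: [-0.8, -0.9, 5.0]
grip_width: 0.0487
```

```bash
 python3 plan.py 0 .442 -.011 .04 70 .6232 -.178 .04 93.5
```

```text
t 9.4 [ 0.4423 -0.0106 -0.0198] [179.9  -0.   70. ] w 0.0487 [-0.8 -0.9  5. ]
-0.01 0 -0.8 0 0; 0 0 -0.8 0 0; -0.01 -0.01 -0.79 0 0; -0.38 0.91 0 -0.59 0; -0.42 0.89 0 -0.59 0
-0.45 0.88 0 -0.59 0; -0.49 0.86 0 -0.59 0; -0.52 0.83 0 -0.59 0; -0.56 0.81 0 -0.59 0; -0.59 0.79 0 -0.58 0
-0.62 0.77 0 -0.59 0; -0.65 0.74 0 -0.58 0; -0.69 0.71 0 -0.59 0
```

Emit:
apply_moves --steps "0 0 -0.8 0 0; 0 0 -0.8 0 0; 0 0 -0.8 0 0; -0.38 0.91 0 -0.59 0; -0.42 0.89 0 -0.59 0"

```text
t: 9.8
tcp_pos: [0.4787, -0.0427, 0.0411]
tool_rot: [179.9, -0.1, 75.0]
wrist_force: [0.9, -0.3, -0.5]
grip_width: 0.049
```

Emit:
apply_moves --steps "-0.45 0.88 0 -0.59 0; -0.49 0.86 0 -0.59 0; -0.52 0.83 0 -0.59 0; -0.56 0.81 0 -0.59 0; -0.59 0.79 0 -0.58 0"

```text
t: 10.22
tcp_pos: [0.5691, -0.1282, 0.0398]
tool_rot: [180.0, -0.0, 86.6]
wrist_force: [0.2, -0.7, -0.5]
grip_width: 0.0489
```

Emit:
apply_moves --steps "-0.62 0.77 0 -0.59 0; -0.65 0.74 0 -0.58 0; -0.69 0.71 0 -0.59 0; 0 0 0 0 0; 0 0 0 0 0"

```text
t: 10.63
tcp_pos: [0.623, -0.1789, 0.0395]
tool_rot: [180.0, 0.0, 93.4]
wrist_force: [-0.6, -0.3, -0.4]
grip_width: 0.0487
```

```bash
python3 look.py side .626 -.22 .02 60 pics/g5.png; python3 plan.py 0 .623 -.178 -.0155 93.5
```

```text
305 213
t 10.7 [ 0.6222 -0.1775  0.0392] [-180.    -0.    93.5] w 0.0491 [-0.4  0.8 -0.7]
-0.01 0.01 0.73 0 0; -0.01 0.01 0.73 -0.01 0; 0 0.01 0.73 0 0
```

View pics/g5.png

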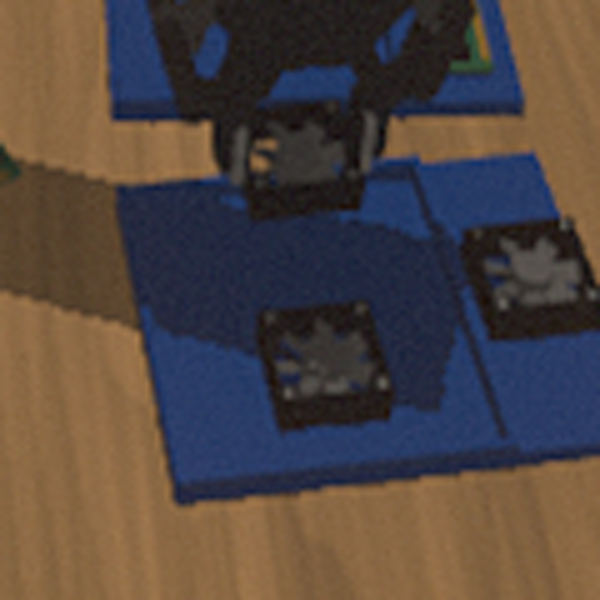

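Fan level over the tray, clear of the first (325,365) and the wall. Lowering.

Emit:
apply_moves --steps "-0.05 0.01 0.9 0 0; -0.05 0.01 0.8 0 0; 0 0.01 0.3 0 0; 0 0 0.13 0 0; 0 0 0.06 0 0"

```text
t: 11.1
tcp_pos: [0.6231, -0.1792, -0.0156]
tool_rot: [-179.9, -0.0, 93.5]
wrist_force: [-0.4, -0.2, -0.2]
grip_width: 0.0489
```

```bash
python3 look.py side .626 -.22 .02 60 pics/g6.png; python3 plan.py 0 .623 -.18 -.0155 93.5
```

```text
305 213
t 11.2 [ 0.6236 -0.1795 -0.0152] [180.   -0.   93.5] w 0.0486 [ 0.1 -0.8 -0.5]
-0.02 -0.03 0.01 0.01 0
```

View pics/g6.png

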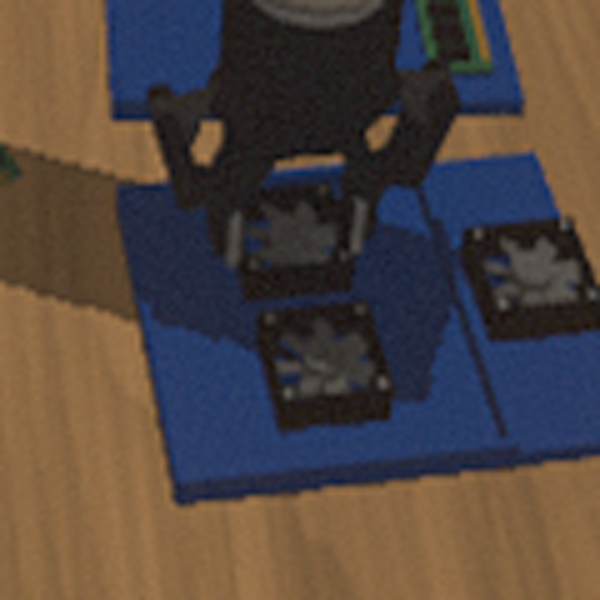

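Emit:
apply_moves --steps "0 0 0.05 0 0; 0 0 0 0 0.85; 0 0 0 0 0.85; 0 0 0 0 0.85; 0 0 -0.5 0 0.85"

```text
t: 11.57
tcp_pos: [0.622, -0.1796, -0.0056]
tool_rot: [-179.8, -0.1, 93.5]
wrist_force: [-1.9, 0.6, -0.4]
grip_width: 0.0728
```

Emit:
apply_moves --steps "0 0 -0.9 0 0.85; 0 0 -0.9 0 1; 0 0 0 0 1; 0 0 0 0 1"

```text
t: 11.9
tcp_pos: [0.6252, -0.1806, 0.0434]
tool_rot: [179.8, 0.1, 93.5]
wrist_force: [0.5, -0.4, -0.2]
grip_width: 0.0851
```

```bash
python3 look.py side .626 -.22 .02 60 pics/g7.png; python3 plan.py 1 .453 -.2725 .04 112.3 
```

```text
305 213
t 11.9 [ 0.6241 -0.1801  0.042 ] [179.9   0.   93.5] w 0.0852 [-0.3 -0.6 -1. ]
-0.41 -0.88 0.01 -0.59 1; -0.37 -0.9 0.01 -0.59 1; -0.34 -0.91 0.01 -0.59 1; -0.3 -0.93 0.01 -0.59 1; -0.26 -0.94 0.01 -0.58 1
-0.22 -0.95 0.01 -0.59 1; -0.18 -0.95 0.01 -0.58 1; -0.14 -0.96 0.01 -0.59 1
```

View pics/g7.png

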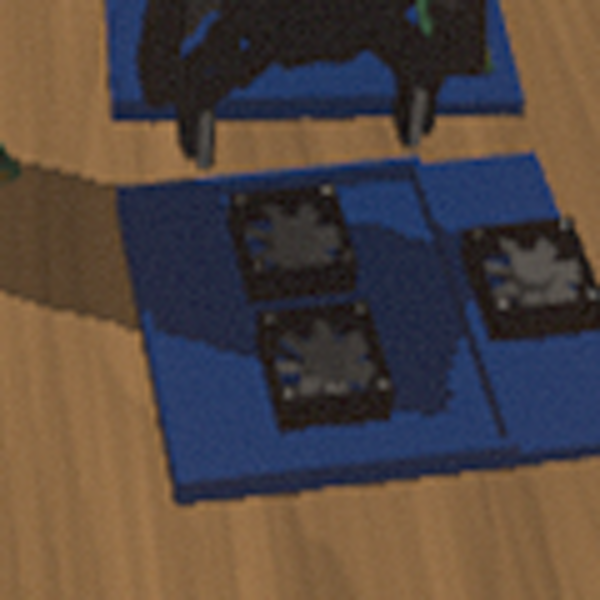

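Both fans lie flat side by side, crop (295,240) and (325,365). Now the right-hand bare sink.

Emit:
apply_moves --steps "-0.41 -0.88 0 -0.59 1; -0.37 -0.9 0 -0.59 1; -0.34 -0.91 0 -0.59 1; -0.3 -0.93 0 -0.59 1; -0.26 -0.94 0 -0.58 1"

```text
t: 12.37
tcp_pos: [0.5148, -0.2381, 0.04]
tool_rot: [-179.9, -0.1, 105.4]
wrist_force: [0.3, -1.2, -0.4]
grip_width: 0.0854
```

Emit:
apply_moves --steps "-0.22 -0.95 0 -0.59 1; -0.18 -0.95 0 -0.58 1; -0.14 -0.96 0 -0.59 1; 0 0 0 0 1; 0 0 0 0 1"

```text
t: 12.78
tcp_pos: [0.4509, -0.2732, 0.0403]
tool_rot: [-179.9, -0.1, 112.1]
wrist_force: [0.2, -0.6, 0.4]
grip_width: 0.0857
```

```bash
python3 look.py side .453 -.2725 .02 45 pics/s1.png;python3 plan.py 1 .453 -.2725 -.0195 112.3 
```

```text
244 252
t 12.8 [ 0.4524 -0.2725  0.0404] [-180.    -0.   112.2] w 0.0856 [ 1.4 -0.7  0.1]
0 0.01 0.8 -0.01 1; -0.01 0.01 0.8 0 1; 0 0 0.8 -0.01 1
```

View pics/s1.png

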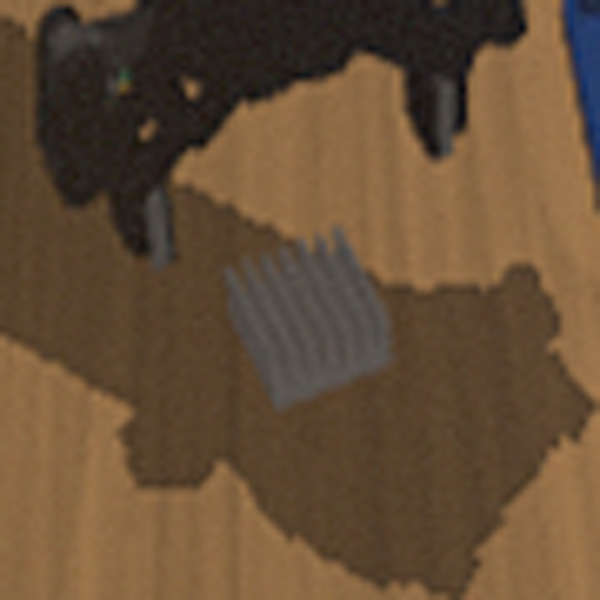

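Emit:
apply_moves --steps "0 0.01 0.8 0 1; 0 0.01 0.8 0 1; 0 0 0.8 0 1; 0 0 0 0 0; 0 0 0 0 0"

```text
t: 13.25
tcp_pos: [0.4531, -0.2712, -0.0201]
tool_rot: [-179.9, -0.1, 112.4]
wrist_force: [-0.2, -0.2, -0.3]
grip_width: 0.0644
```

Emit:
apply_moves --steps "0 0 0 0 0; 0 0 0 0 0; 0 0 0 0 0; 0 0 0 0 0; 0 0 0 0 0"

```text
t: 13.67
tcp_pos: [0.4542, -0.2728, -0.018]
tool_rot: [179.9, 0.1, 112.3]
wrist_force: [0.3, 0.7, 5.9]
grip_width: 0.0392
```

```bash
python3 plan.py 0 .453 -.2725 .04 112.3 .641 .177 .04 94.7
```

```text
t 13.7 [ 0.4542 -0.2728 -0.018 ] [1.799e+02 1.000e-01 1.123e+02] w 0.0392 [0.3 0.7 5.9]
0.01 -0.01 -0.77 0 0; 0.01 -0.01 -0.77 0 0; 0.01 -0.02 -0.78 0 0; 0.73 0.73 0 0.23 0; 0.74 0.71 0 0.23 0
0.75 0.7 0 0.23 0; 0.76 0.69 0 0.23 0; 0.77 0.68 0 0.23 0; 0.78 0.66 0 0.23 0; 0.79 0.65 0 0.23 0
0.8 0.64 0 0.23 0; 0.81 0.63 0 0.23 0; 0.82 0.61 0 0.23 0; 0.83 0.6 0 0.23 0; 0.84 0.59 0 0.23 0
0.85 0.57 0 0.23 0; 0.86 0.56 0 0.24 0; 0.87 0.55 0 0.23 0; 0.88 0.53 0 0.24 0; 0.89 0.52 0 0.23 0
0.89 0.5 0 0.24 0; 0.9 0.49 0 0.23 0
```

Emit:
apply_moves --steps "0 0 -0.8 0 0; 0 0 -0.8 0 0; 0 0 -0.8 0 0; 0.73 0.73 0 0.23 0; 0.74 0.71 0 0.23 0"

```text
t: 14.08
tcp_pos: [0.4734, -0.2264, 0.0425]
tool_rot: [179.9, 0.2, 110.2]
wrist_force: [0.7, 0.2, -0.6]
grip_width: 0.039
```

Emit:
apply_moves --steps "0.75 0.7 0 0.23 0; 0.76 0.69 0 0.23 0; 0.77 0.68 0 0.23 0; 0.78 0.66 0 0.23 0; 0.79 0.65 0 0.23 0"

```text
t: 14.5
tcp_pos: [0.5223, -0.1055, 0.041]
tool_rot: [180.0, -0.0, 105.8]
wrist_force: [0.7, -0.3, -0.9]
grip_width: 0.0394
```

Emit:
apply_moves --steps "0.8 0.64 0 0.23 0; 0.81 0.63 0 0.23 0; 0.82 0.61 0 0.23 0; 0.83 0.6 0 0.23 0; 0.84 0.59 0 0.23 0"

```text
t: 14.92
tcp_pos: [0.5719, 0.0126, 0.041]
tool_rot: [180.0, -0.0, 101.2]
wrist_force: [-0.0, -0.3, -0.5]
grip_width: 0.0391
```

Emit:
apply_moves --steps "0.85 0.57 0 0.23 0; 0.86 0.56 0 0.24 0; 0.87 0.55 0 0.23 0; 0.88 0.53 0 0.24 0; 0.89 0.52 0 0.23 0"

```text
t: 15.33
tcp_pos: [0.6214, 0.131, 0.0409]
tool_rot: [-180.0, -0.0, 96.5]
wrist_force: [1.0, -0.7, -0.5]
grip_width: 0.0389
```

Emit:
apply_moves --steps "0.89 0.5 0 0.24 0; 0.9 0.49 0 0.23 0; 0 0 0 0 0; 0 0 0 0 0; 0 0 0 0 0"

```text
t: 15.75
tcp_pos: [0.6407, 0.176, 0.0406]
tool_rot: [-180.0, 0.1, 94.7]
wrist_force: [-0.2, -0.9, -0.1]
grip_width: 0.0391
```

```bash
python3 look.py side .638 .213 .02 55 pics/s2.png; python3 plan.py 0 .641 .177 -.014 94.7
```

```text
292 104
t 15.8 [0.6407 0.1752 0.0406] [-1.80e+02  1.00e-01  9.46e+01] w 0.0395 [ 0.7 -0.1 -1.1]
0.02 0.01 0.73 -0.01 0; 0.02 0 0.73 -0.01 0; 0.03 0.01 0.73 0 0
```

View pics/s2.png

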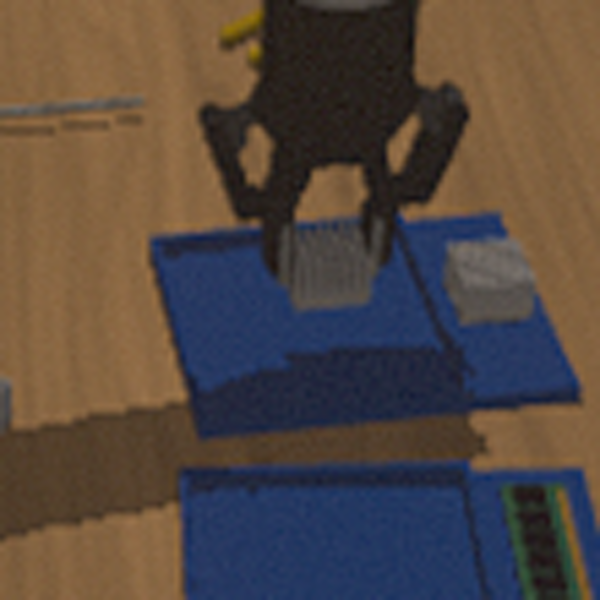

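Sink upright and level over its tray, crop (335,265). Lowering.

Emit:
apply_moves --steps "0.02 0 0.9 0 0; 0.02 0 0.8 0 0; 0.02 0 0.3 0 0; 0 0 0.12 0 0; 0 0 0.06 0 0"

```text
t: 16.22
tcp_pos: [0.6408, 0.1772, -0.0138]
tool_rot: [-179.9, 0.0, 94.6]
wrist_force: [-0.4, 0.2, -0.5]
grip_width: 0.0391
```

Emit:
apply_moves --steps "0 0 0.05 0 0; 0 0 0 0 0"

```text
t: 16.38
tcp_pos: [0.6419, 0.1781, -0.0138]
tool_rot: [179.9, -0.0, 94.7]
wrist_force: [0.3, 0.0, -0.7]
grip_width: 0.0395
```

```bash
python3 look.py side .638 .213 .02 55 pics/s3.png
```

```text
292 104
```

View pics/s3.png

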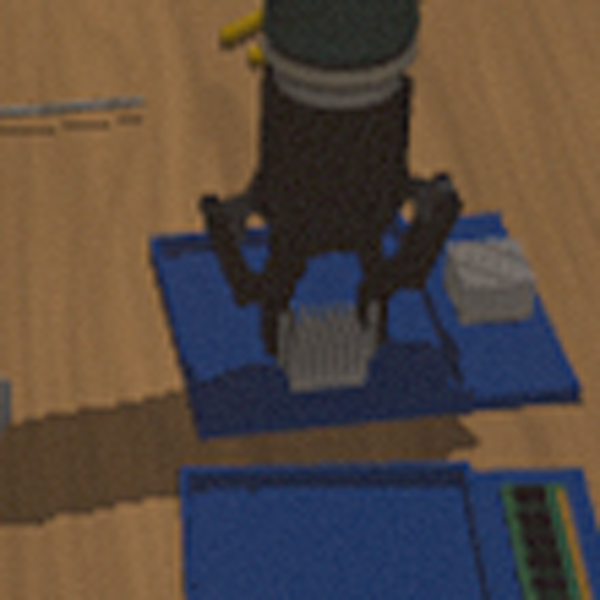

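Emit:
apply_moves --steps "0 0 0.05 0 0; 0 0 0 0 0.8; 0 0 0 0 0.8; 0 0 0 0 0.8; 0 0 -0.5 0 0.8"

```text
t: 16.85
tcp_pos: [0.6392, 0.1781, -0.0056]
tool_rot: [-179.8, 0.1, 94.7]
wrist_force: [-0.8, -0.5, -0.3]
grip_width: 0.0686
```

Emit:
apply_moves --steps "0 0 -0.9 0 0.8; 0 0 -0.9 0 1; 0 0 0 0 1; 0 0 0 0 1"

```text
t: 17.18
tcp_pos: [0.6425, 0.1789, 0.0437]
tool_rot: [179.8, -0.1, 94.7]
wrist_force: [0.1, -0.3, 0.0]
grip_width: 0.0856
```

```bash
python3 look.py side .638 .213 .02 55 pics/s4.png; python3 plan.py 1 .4475 .1418 .04 155.3 
```

```text
292 104
t 17.2 [0.6413 0.1788 0.0423] [179.9  -0.   94.7] w 0.0853 [-0.3 -0.  -0.4]
-0.05 -0.49 0.01 -0.95 1; -0.02 -0.49 0.01 -0.95 1; 0.01 -0.49 0.01 -0.95 1; 0.05 -0.49 0 -0.95 1; 0.08 -0.49 0.01 -0.95 1
0.11 -0.48 0 -0.95 1; 0.14 -0.47 0.01 -0.94 1; 0.17 -0.46 0 -0.95 1; 0.2 -0.45 0.01 -0.94 1; 0.23 -0.44 0 -0.95 1
0.26 -0.42 0.01 -0.94 1; 0.29 -0.4 0 -0.95 1; 0.31 -0.38 0.01 -0.94 1; 0.34 -0.36 0 -0.95 1; 0.36 -0.34 0.01 -0.94 1
0.39 -0.31 0 -0.95 1
```

View pics/s4.png

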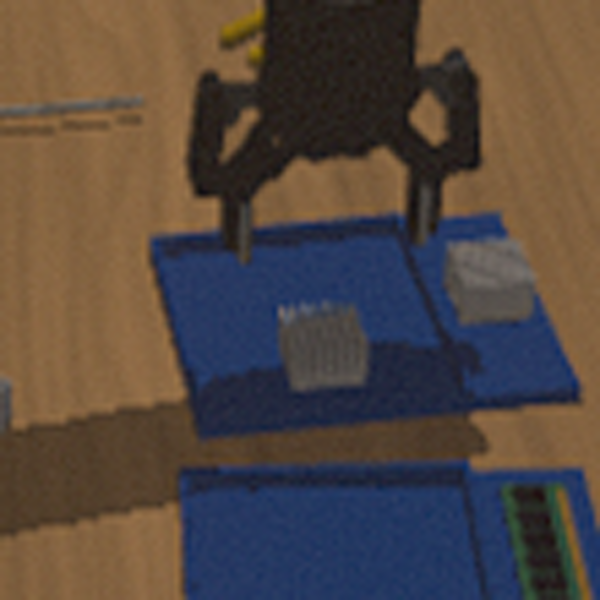

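The sink sits flat at crop (325,345). Now the other bare sink.

Emit:
apply_moves --steps "-0.05 -0.49 0 -0.95 1; -0.02 -0.49 0 -0.95 1; 0.01 -0.49 0 -0.95 1; 0.05 -0.49 0 -0.95 1; 0.08 -0.49 0 -0.95 1"

```text
t: 17.65
tcp_pos: [0.579, 0.1668, 0.0402]
tool_rot: [-179.9, -0.0, 113.9]
wrist_force: [-1.0, -0.3, 0.5]
grip_width: 0.0851
```

Emit:
apply_moves --steps "0.11 -0.48 0 -0.95 1; 0.14 -0.47 0 -0.94 1; 0.17 -0.46 0 -0.95 1; 0.2 -0.45 0 -0.94 1; 0.23 -0.44 0 -0.95 1"

```text
t: 18.07
tcp_pos: [0.5187, 0.1549, 0.0404]
tool_rot: [-179.9, -0.0, 132.8]
wrist_force: [0.6, -0.3, -0.3]
grip_width: 0.0855
```

Emit:
apply_moves --steps "0.26 -0.42 0 -0.94 1; 0.29 -0.4 0 -0.95 1; 0.31 -0.38 0 -0.94 1; 0.34 -0.36 0 -0.95 1; 0.36 -0.34 0 -0.94 1"

```text
t: 18.48
tcp_pos: [0.4581, 0.1434, 0.0406]
tool_rot: [-179.9, -0.1, 151.7]
wrist_force: [0.7, 0.4, -0.3]
grip_width: 0.0851
```

Emit:
apply_moves --steps "0.39 -0.31 0 -0.95 1; 0 0 0 0 1; 0 0 0 0 1"

```text
t: 18.73
tcp_pos: [0.4468, 0.1414, 0.0409]
tool_rot: [-180.0, -0.0, 155.2]
wrist_force: [0.6, -0.3, 0.1]
grip_width: 0.0852
```

```bash
python3 look.py side .4475 .1418 .02 45 pics/k1.png; python3 plan.py 1 .4475 .1418 -.0195 155.3 
```

```text
239 132
t 18.8 [0.4477 0.1416 0.0411] [180.    0.  155.2] w 0.0851 [ 0.4 -0.  -0.6]
0 0 0.81 -0.01 1; 0.01 0 0.81 -0.01 1; 0 0 0.8 -0.01 1
```

View pics/k1.png

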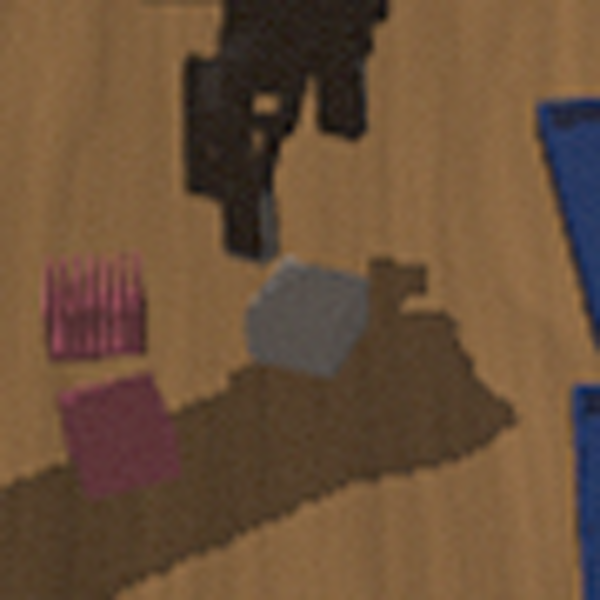

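Silver sink at crop (305,320), fingers clear of the pink pair. Descending and gripping.

Emit:
apply_moves --steps "0 0 0.8 0 1; 0 0 0.8 0 1; 0 0 0.8 0 1; 0 0 0 0 0; 0 0 0 0 0"

```text
t: 19.2
tcp_pos: [0.4472, 0.1413, -0.0195]
tool_rot: [-179.9, -0.1, 155.2]
wrist_force: [0.3, -0.2, 1.0]
grip_width: 0.0638
```

Emit:
apply_moves --steps "0 0 0 0 0; 0 0 0 0 0; 0 0 0 0 0; 0 0 0 0 0; 0 0 0 0 0"

```text
t: 19.62
tcp_pos: [0.4484, 0.142, -0.0176]
tool_rot: [179.9, 0.1, 155.3]
wrist_force: [-0.5, 0.5, 6.4]
grip_width: 0.0393
```

```bash
python3 plan.py 0 .4475 .1418 .04 155.3 .635 .249 .04 94.7
```

```text
t 19.6 [ 0.4484  0.142  -0.0176] [1.799e+02 1.000e-01 1.553e+02] w 0.0393 [-0.5  0.5  6.4]
0.01 -0.01 -0.77 0 0; 0.01 -0.01 -0.77 0 0; 0.01 0 -0.76 0 0; -0.31 0.44 0 0.95 0; -0.28 0.46 0 0.95 0
-0.25 0.48 0 0.95 0; -0.22 0.49 0 0.95 0; -0.19 0.51 0 0.95 0; -0.15 0.52 0 0.95 0; -0.12 0.53 0 0.94 0
-0.09 0.53 0 0.95 0; -0.05 0.54 0 0.94 0; -0.01 0.54 0 0.95 0; 0.02 0.54 0 0.94 0; 0.06 0.54 0 0.95 0
0.09 0.53 0 0.94 0; 0.12 0.52 0 0.95 0; 0.16 0.51 0 0.94 0; 0.2 0.51 0 0.95 0
```

Emit:
apply_moves --steps "0 0 -0.8 0 0; 0 0 -0.8 0 0; 0 0 -0.8 0 0; -0.31 0.44 0 0.95 0; -0.28 0.46 0 0.95 0"

```text
t: 20.03
tcp_pos: [0.4714, 0.1553, 0.0431]
tool_rot: [179.9, 0.1, 147.5]
wrist_force: [0.5, 1.7, -0.6]
grip_width: 0.0393
```

Emit:
apply_moves --steps "-0.25 0.48 0 0.95 0; -0.22 0.49 0 0.95 0; -0.19 0.51 0 0.95 0; -0.15 0.52 0 0.95 0; -0.12 0.53 0 0.94 0"

```text
t: 20.45
tcp_pos: [0.5296, 0.1892, 0.0416]
tool_rot: [180.0, -0.0, 128.6]
wrist_force: [-0.5, -0.1, -0.9]
grip_width: 0.0388
```

Emit:
apply_moves --steps "-0.09 0.53 0 0.95 0; -0.05 0.54 0 0.94 0; -0.01 0.54 0 0.95 0; 0.02 0.54 0 0.94 0; 0.06 0.54 0 0.95 0"

```text
t: 20.87
tcp_pos: [0.5882, 0.2227, 0.0414]
tool_rot: [-180.0, -0.0, 109.6]
wrist_force: [0.7, -1.0, -1.6]
grip_width: 0.0394
```

Emit:
apply_moves --steps "0.09 0.53 0 0.94 0; 0.12 0.52 0 0.95 0; 0.16 0.51 0 0.94 0; 0.2 0.51 0 0.95 0; 0 0 0 0 0"

```text
t: 21.28
tcp_pos: [0.6364, 0.2506, 0.0414]
tool_rot: [179.9, -0.0, 94.7]
wrist_force: [0.4, 0.2, -0.3]
grip_width: 0.039
```

```bash
python3 look.py side .638 .213 .02 55 pics/k2.png; python3 plan.py 0 .635 .249 -.0145 94.7
```

```text
292 104
t 21.3 [0.635  0.2495 0.0411] [180.    0.   94.8] w 0.0392 [-0.4  0.1 -1. ]
-0.01 0 0.74 0.01 0; -0.01 0 0.74 0.01 0; 0 0 0.75 0.01 0
```

View pics/k2.png

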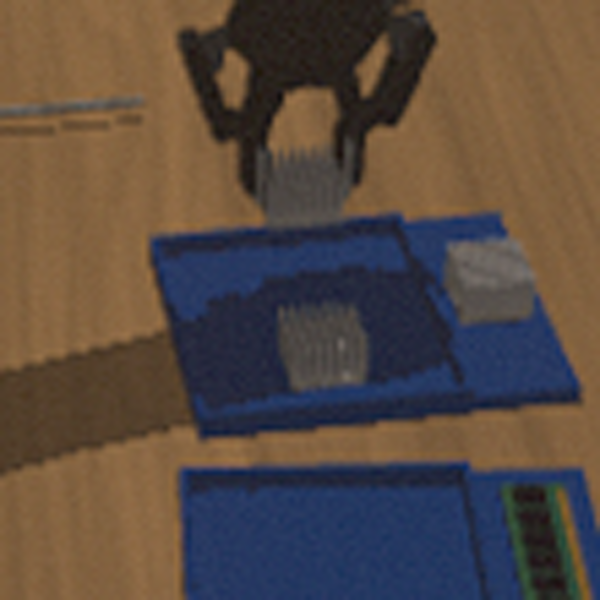

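The sink is held over the rear part of the tray, crop (305,190), clear of the first (325,345). Lowering.

Emit:
apply_moves --steps "-0.01 0 0.9 0 0; 0 0 0.8 0 0; 0 0 0.3 0 0; 0 0 0.15 0 0; 0 0 0.08 0 0"

```text
t: 21.75
tcp_pos: [0.6324, 0.2475, -0.0134]
tool_rot: [-179.7, 0.0, 94.7]
wrist_force: [-11.1, -3.9, 21.6]
grip_width: 0.0391
```

Emit:
apply_moves --steps "0 0 0.06 0 0; 0 0 0 0 0.8; 0 0 0 0 0.8; 0 0 0 0 0.8; 0 0 -0.5 0 0.8"

```text
t: 22.17
tcp_pos: [0.6331, 0.2479, -0.005]
tool_rot: [-179.8, 0.1, 94.7]
wrist_force: [-0.7, -0.4, -0.4]
grip_width: 0.0682
```

Emit:
apply_moves --steps "0 0 -0.9 0 0.8; 0 0 -0.9 0 1; 0 0 0 0 1; 0 0 0 0 1"

```text
t: 22.5
tcp_pos: [0.6363, 0.2492, 0.0441]
tool_rot: [179.8, -0.1, 94.7]
wrist_force: [-0.4, 0.8, 0.4]
grip_width: 0.0856
```

```bash
python3 look.py side .638 .213 .02 55 pics/k4.png; python3 - <<'E'
from h import *;from bench import *
for n in("side","top"):
    c=read_camera(n);W=cloud(c);hsv=cv2.cvtColor(c["image"],cv2.COLOR_BGR2HSV)
    m=(cv2.inRange(hsv,(35,60,20),(90,255,255))>0)&(abs(W[...,0]-.436)<.09)&(abs(W[...,1]+.13)<.08)&(c["range_z"]>0)&(W[...,2]<.03)
    m2=cv2.morphologyEx(m.astype(np.uint8),cv2.MORPH_CLOSE,np.ones((5,5)))>0
    p=W[m2&(W[...,2]>.0035)];r=cv2.minAreaRect((p[:,:2]*1000).astype(np.float32));_,s,vt=np.linalg.svd(p[:,:2]-p[:,:2].mean(0),full_matrices=False)
    print(n,m2.sum(),r,p.mean(0),np.degrees(np.arctan2(vt[0,1],vt[0,0])))
E
python3 plan.py 1 .436 -.1305 .04 23.5
```

```text
292 104
side 434 ((426.168701171875, -462.0338134765625), (738.4234008789062, 127.18119049072266), 88.05347442626953) [ 0.43540186 -0.13556851  0.01125092] -105.06824311518075
top 324 ((355.66473388671875, -91.24430847167969), (112.82850646972656, 272.0152282714844), 63.99187088012695) [ 0.43239054 -0.12790593  0.0114908 ] -158.44265157428686
t 22.6 [0.6341 0.2484 0.041 ] [-179.9    0.    94.7] w 0.0853 [-0.4 -0.  -0.6]
-0.8 -0.51 0 0.99 1; -0.84 -0.45 0 0.99 1; -0.87 -0.39 0 0.99 1; -0.89 -0.33 0 0.99 1; -0.91 -0.27 0 0.99 1
-0.93 -0.21 0 0.99 1; -0.94 -0.14 0 0.99 1; -0.95 -0.08 0 0.99 1; -0.95 -0.01 0 0.99 1; -0.95 0.06 0 0.99 1
-0.94 0.12 0 0.99 1; -0.93 0.18 0.01 0.99 1; -0.92 0.25 0 0.99 1; -0.9 0.31 0.01 0.99 1; -0.87 0.37 0 0.99 1
-0.84 0.43 0.01 0.98 1; -0.81 0.49 0 0.99 1; -0.78 0.55 0.01 0.98 1
```

View pics/k4.png

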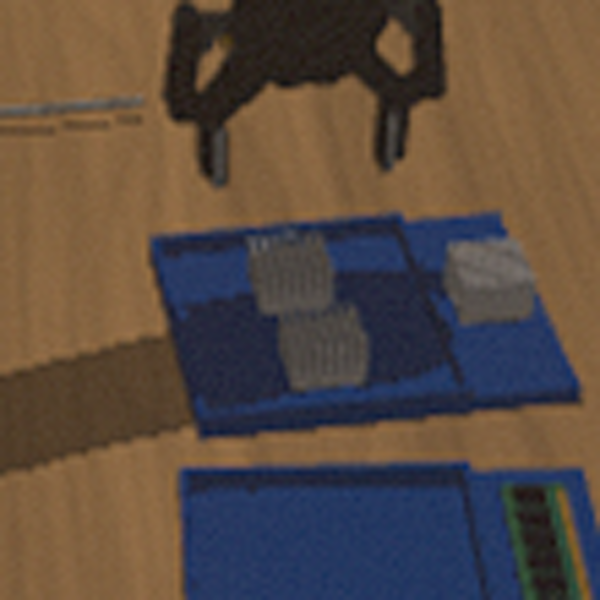

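Both sinks lie flat, crop (290,275) and (325,345). The module fit is polluted by stray pixels, so I'll refit it by ray-plane intersection at z = 8 mm.

```bash
python3 - <<'E'
from h import *;import pickle
for n in("side","top"):
    c=pickle.load(open(n+".pkl","rb"));W=cloud(c);hsv=cv2.cvtColor(c["image"],cv2.COLOR_BGR2HSV)
    H=400;f=200/np.tan(np.radians(c["fov_y"]/2));C=-c["R"].T@c["t"]
    u,v=np.meshgrid(np.arange(640),np.arange(400));D=np.dstack([(u-c["cx"])/f,(v-c["cy"])/f,np.ones(u.shape)])@c["R"]
    P=C+D*((.008-C[2])/D[...,2])[...,None]
    m=(cv2.inRange(hsv,(35,70,20),(90,255,255))>0)&(np.hypot(P[...,0]-.436,P[...,1]+.13)<.08)
    m=cv2.morphologyEx(m.astype(np.uint8),cv2.MORPH_CLOSE,np.ones((5,5)))
    k,l,st,_=cv2.connectedComponentsWithStats(m);i=1+st[1:,4].argmax();p=P[l==i]
    print(n,st[i],cv2.minAreaRect((p[:,:2]*1000).astype(np.float32)),p.mean(0))
E
```

```text
side [255 240  54  28 409] ((437.39971923828125, -134.2568359375), (131.1249542236328, 30.229543685913086), 24.07708740234375) [ 0.43522527 -0.13311113  0.008     ]
top [352 203  26  39 326] ((434.25262451171875, -128.56430053710938), (129.27386474609375, 28.694107055664062), 24.678014755249023) [ 0.43292423 -0.12828482  0.008     ]
```

Emit:
apply_moves --steps "-0.8 -0.51 0 0.99 1; -0.84 -0.45 0 0.99 1; -0.87 -0.39 0 0.99 1; -0.89 -0.33 0 0.99 1; -0.91 -0.27 0 0.99 1"

```text
t: 23.07
tcp_pos: [0.5784, 0.142, 0.0405]
tool_rot: [-179.9, 0.1, 74.7]
wrist_force: [-0.1, 0.2, -0.1]
grip_width: 0.0853
```

Emit:
apply_moves --steps "-0.93 -0.21 0 0.99 1; -0.94 -0.14 0 0.99 1; -0.95 -0.08 0 0.99 1; -0.95 -0.01 0 0.99 1; -0.95 0.06 0 0.99 1"

```text
t: 23.48
tcp_pos: [0.5233, 0.0368, 0.0408]
tool_rot: [-179.9, 0.1, 54.9]
wrist_force: [0.7, -0.1, -0.5]
grip_width: 0.0852
```

Emit:
apply_moves --steps "-0.94 0.12 0 0.99 1; -0.93 0.18 0 0.99 1; -0.92 0.25 0 0.99 1; -0.9 0.31 0 0.99 1; -0.87 0.37 0 0.99 1"

```text
t: 23.9
tcp_pos: [0.4681, -0.0681, 0.0409]
tool_rot: [-180.0, 0.1, 35.1]
wrist_force: [0.1, -0.9, -0.3]
grip_width: 0.0855
```

Emit:
apply_moves --steps "-0.84 0.43 0 0.98 1; -0.81 0.49 0 0.99 1; -0.78 0.55 0 0.98 1; 0 0 0 0 1; 0 0 0 0 1"

```text
t: 24.32
tcp_pos: [0.4356, -0.1312, 0.0411]
tool_rot: [-180.0, 0.1, 23.4]
wrist_force: [0.1, 1.0, -0.3]
grip_width: 0.0855
```

```bash
python3 look.py side .436 -.13 .02 50 pics/m1.png; python3 plan.py 1 .436 -.1305 -.0205 23.5
```

```text
230 198
t 24.4 [ 0.4363 -0.1302  0.0411] [-1.80e+02  1.00e-01  2.35e+01] w 0.0854 [0.5 1.  0.2]
-0.01 0 0.82 0 1; 0 0 0.82 0 1; -0.01 0.01 0.82 0 1
```

View pics/m1.png

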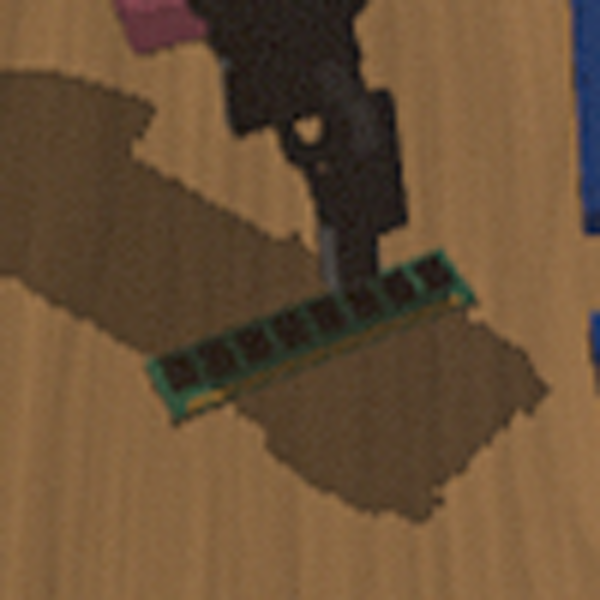

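The module lies lengthwise at about 24°, centre at crop (315,335), with the fingers above it. It's thin, so I'll part-close first and feel for the bench in small steps.

Emit:
apply_moves --steps "0 0 0.7 -0.2 0.55; 0 0 0.7 0 0.55; 0 0 0.5 0 0.55; 0 0 0.2 0 0.55; 0 0 0.1 0 0.55"

```text
t: 24.78
tcp_pos: [0.4365, -0.1293, -0.0144]
tool_rot: [-179.9, 0.1, 24.4]
wrist_force: [0.0, 0.3, -0.4]
grip_width: 0.0468
```

Emit:
apply_moves --steps "0 0 0.05 0 0.55; 0 0 0 0 0.55; 0 0 0 0 0.55"

```text
t: 25.03
tcp_pos: [0.4372, -0.1302, -0.0142]
tool_rot: [180.0, -0.1, 24.3]
wrist_force: [-0.5, 0.0, -0.5]
grip_width: 0.047
```

```bash
python3 look.py side .436 -.13 .02 40 pics/m2.png; python3 plan.py 0 .436 -.1305 -.0205 24.3
```

```text
240 208
t 25.1 [ 0.4372 -0.1303 -0.0142] [ 1.80e+02 -1.00e-01  2.43e+01] w 0.0469 [-0.  -0.7 -0.1]
-0.05 -0.01 0.25 0.01 0
```

View pics/m2.png

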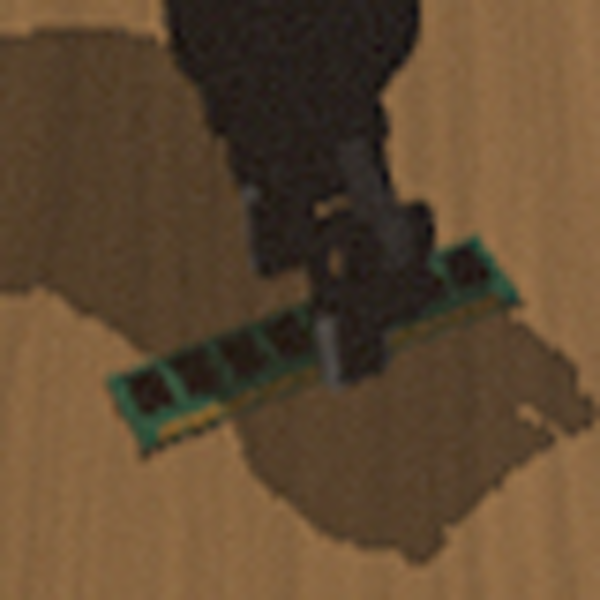

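Emit:
apply_moves --steps "0 0 0.12 0 0.55; 0 0 0.12 0 0.55; 0 0 0.1 0 0.55; 0 0 0 0 0.55"

```text
t: 25.42
tcp_pos: [0.4364, -0.1302, -0.0236]
tool_rot: [-180.0, 0.0, 24.3]
wrist_force: [-0.1, -1.1, -0.2]
grip_width: 0.0466
```

Emit:
apply_moves --steps "0 0 0.06 0 0.55; 0 0 0.04 0 0.55; 0 0 0 0 0.55"

```text
t: 25.67
tcp_pos: [0.4366, -0.1303, -0.0259]
tool_rot: [-180.0, 0.0, 24.3]
wrist_force: [0.3, 0.0, 0.1]
grip_width: 0.0466
```

Emit:
apply_moves --steps "0 0 0 0 0; 0 0 0 0 0; 0 0 0 0 0; 0 0 0 0 0; 0 0 0 0 0"

```text
t: 26.08
tcp_pos: [0.4374, -0.1308, -0.0249]
tool_rot: [179.9, -0.1, 24.3]
wrist_force: [-2.2, -0.2, 10.2]
grip_width: 0.0306
```

Emit:
apply_moves --steps "0 0 -0.2 0 0; 0 0 -0.4 0 0; 0 0 0 0 0; 0 0 0 0 0"

```text
t: 26.42
tcp_pos: [0.4372, -0.1302, -0.0101]
tool_rot: [180.0, -0.1, 24.3]
wrist_force: [-0.2, 0.8, -0.6]
grip_width: 0.0306
```

```bash
python3 look.py side .436 -.13 .02 40 pics/m3.png
```

```text
240 208
```

View pics/m3.png

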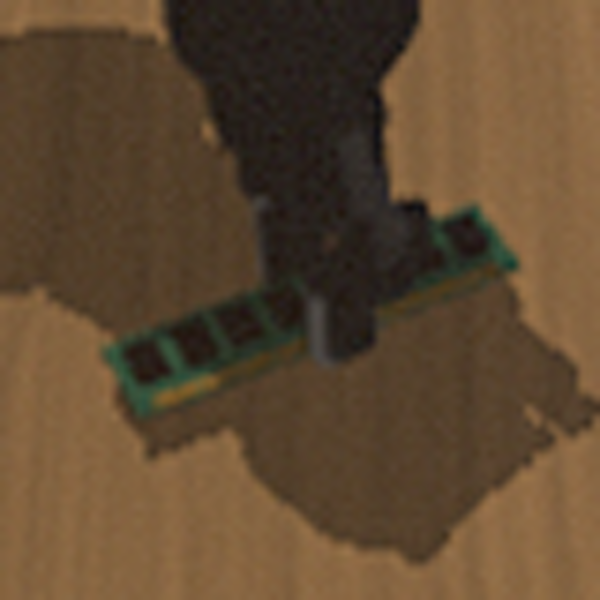

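The module is lifted 15 mm, held level near its middle. Carrying it to the module tray.

```bash
python3 plan.py 0 .437 -.1305 .035 24.3 .6275 -.0027 .035 87.2
```

```text
t 26.5 [ 0.4369 -0.1301 -0.0104] [180.   -0.   24.3] w 0.0305 [ 1.  -1.3 -0.4]
0 0.01 -0.91 0 0; 0 0.01 -0.91 0.01 0; 0.57 -0.1 0 -0.98 0; 0.57 -0.06 0 -0.98 0; 0.57 -0.02 0 -0.98 0
0.57 0.02 0 -0.98 0; 0.57 0.06 0 -0.98 0; 0.56 0.1 0 -0.98 0; 0.56 0.14 0 -0.98 0; 0.55 0.18 0 -0.99 0
0.53 0.21 0 -0.98 0; 0.52 0.25 0 -0.99 0; 0.5 0.28 0 -0.98 0; 0.48 0.32 0 -0.99 0; 0.45 0.35 0 -0.98 0
0.43 0.38 0 -0.99 0; 0.4 0.41 0 -0.98 0; 0.36 0.44 0 -0.99 0
```

Emit:
apply_moves --steps "0 0 -0.91 0 0; 0 0 -0.91 0 0; 0.57 -0.1 0 -0.98 0; 0.57 -0.06 0 -0.98 0; 0.57 -0.02 0 -0.98 0"

```text
t: 26.88
tcp_pos: [0.4728, -0.1055, 0.035]
tool_rot: [180.0, -0.0, 36.3]
wrist_force: [0.1, -0.7, -0.9]
grip_width: 0.0309
```

Emit:
apply_moves --steps "0.57 0.02 0 -0.98 0; 0.57 0.06 0 -0.98 0; 0.56 0.1 0 -0.98 0; 0.56 0.14 0 -0.98 0; 0.55 0.18 0 -0.99 0"

```text
t: 27.3
tcp_pos: [0.532, -0.0656, 0.0344]
tool_rot: [-180.0, 0.0, 55.9]
wrist_force: [-0.4, -0.3, -0.2]
grip_width: 0.0305
```

Emit:
apply_moves --steps "0.53 0.21 0 -0.98 0; 0.52 0.25 0 -0.99 0; 0.5 0.28 0 -0.98 0; 0.48 0.32 0 -0.99 0; 0.45 0.35 0 -0.98 0"

```text
t: 27.72
tcp_pos: [0.5914, -0.0255, 0.0342]
tool_rot: [-179.9, 0.0, 75.6]
wrist_force: [-0.6, -0.5, -0.2]
grip_width: 0.031
```

Emit:
apply_moves --steps "0.43 0.38 0 -0.99 0; 0.4 0.41 0 -0.98 0; 0.36 0.44 0 -0.99 0; 0 0 0 0 0; 0 0 0 0 0"

```text
t: 28.13
tcp_pos: [0.6266, -0.0023, 0.0341]
tool_rot: [-179.9, -0.0, 87.2]
wrist_force: [-0.5, -0.9, -0.2]
grip_width: 0.031
```

```bash
python3 look.py side .63 0 .02 55 pics/m4.png; python3 look.py top .63 0 .02 60 pics/m4t.png;python3 plan.py 0 .6275 -.0027 -.0205 87.2
```

```text
299 152
262 103
t 28.2 [ 0.6258 -0.0034  0.0343] [-179.9    0.    87.1] w 0.0305 [-0.7 -0.9  0.1]
0.01 0.02 0.73 -0.01 0; 0.01 0.02 0.73 -0.01 0; 0.01 0.03 0.73 -0.01 0
```

View pics/m4.png

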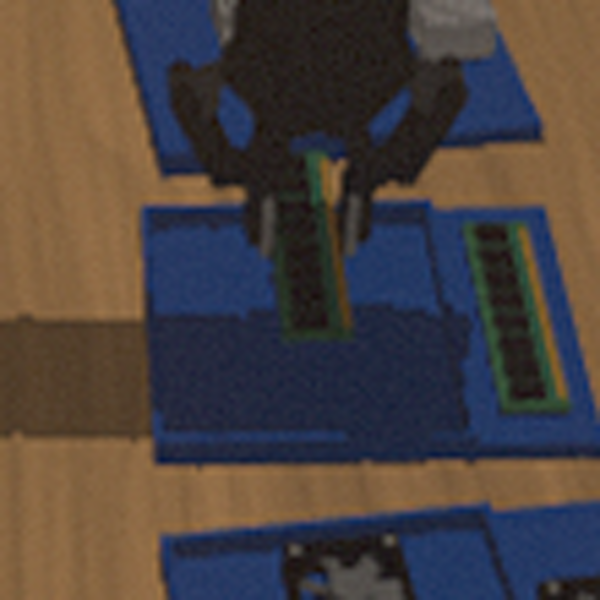

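View pics/m4t.png

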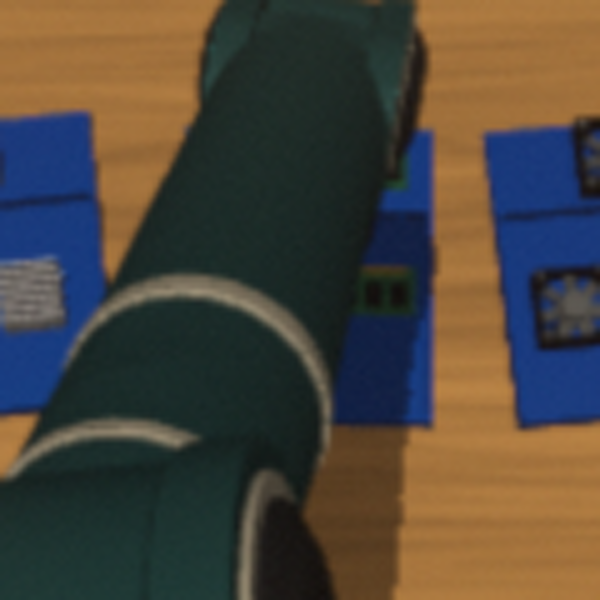

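```bash
python3 - <<'E'
from h import *;import pickle
def pl(c,u,v,z):
    f=200/np.tan(np.radians(c["fov_y"]/2));C=-c["R"].T@c["t"];d=np.array([(u-c["cx"])/f,(v-c["cy"])/f,1])@c["R"];return (C+d*(z-C[2])/d[2]).round(4)
s=pickle.load(open("side.pkl","rb"));t=pickle.load(open("top.pkl","rb"))
k=110/600
for u,v in((292,338),(350,338),(318,155)): print("mod",pl(s,299+u*k,152+v*k,.068))
print("mod top R",pl(t,262+412*.2,103+290*.2,.068))
for u,v in((158,435),(147,205),(430,203),(470,432)): print("tray rim side",pl(s,299+u*k,152+v*k,.016))
for u,v in((432,424),(432,210)): print("tray rim top",pl(t,262+u*.2,103+v*.2,.016))
E
```

```text
mod [ 0.6131 -0.0753  0.068 ]
mod [ 0.6387 -0.0772  0.068 ]
mod [0.6427 0.0523 0.068 ]
mod top R [ 0.621  -0.0698  0.068 ]
tray rim side [ 0.5535 -0.0802  0.016 ]
tray rim side [0.5625 0.0827 0.016 ]
tray rim side [0.7057 0.0732 0.016 ]
tray rim side [ 0.6953 -0.0887  0.016 ]
tray rim top [ 0.5463 -0.083   0.016 ]
tray rim top [ 0.6936 -0.0898  0.016 ]
```

The module's ends measure y≈-0.073 and +0.055, so it sits about 5 mm right of the tray's middle. Shifting it while lowering.

Emit:
apply_moves --steps "0.2 0 0 0 0; 0.02 0.02 0.8 0 0; 0 0.02 0.8 0 0; 0 0 0.3 0 0; 0 0 0.12 0 0"

```text
t: 28.65
tcp_pos: [0.6266, 0.0028, -0.0172]
tool_rot: [-179.8, 0.0, 87.2]
wrist_force: [0.7, -0.4, -0.1]
grip_width: 0.0306
```

Emit:
apply_moves --steps "0 0 0.08 0 0; 0 0 0.06 0 0; 0 0 0 0 0; 0 0 0 0 0"

```text
t: 28.98
tcp_pos: [0.6289, 0.0029, -0.0184]
tool_rot: [179.9, -0.0, 87.2]
wrist_force: [0.9, -1.1, 0.4]
grip_width: 0.0307
```

```bash
python3 look.py side .63 0 .02 55 pics/m5.png;python3 plan.py 0 .6275 -.0027 -.0205 87.2
```

```text
299 152
t 29.0 [ 0.6289  0.0029 -0.0184] [179.9  -0.   87.2] w 0.0308 [ 0.3 -0.3 -0.6]
-0.23 -0.05 0.08 0.01 0
```

View pics/m5.png

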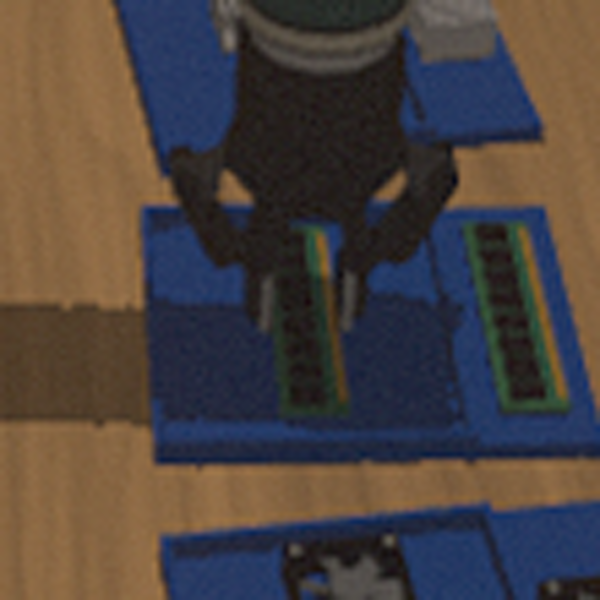

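Inside the walls, crop (225 to 415 rows). Final touch-down, release, withdraw.

Emit:
apply_moves --steps "0 0 0.05 0 0; 0 0 0.04 0 0; 0 0 0 0 0"

```text
t: 29.28
tcp_pos: [0.6288, 0.0029, -0.0208]
tool_rot: [180.0, -0.0, 87.2]
wrist_force: [-0.8, 0.5, 4.4]
grip_width: 0.0308
```

Emit:
apply_moves --steps "0 0 0 0 0.7; 0 0 0 0 0.7; 0 0 0 0 0.7; 0 0 -0.4 0 0.7; 0 0 -0.8 0 0.7"

```text
t: 29.7
tcp_pos: [0.6262, 0.0028, 0.007]
tool_rot: [-179.7, 0.0, 87.2]
wrist_force: [0.5, 0.0, 0.7]
grip_width: 0.0598
```

Emit:
apply_moves --steps "0 0 -0.9 0 1; 0 0 -0.9 0 1; -0.2 -0.9 -0.6 0 1; -0.2 -1 -0.6 0 1; -0.2 -1 -0.6 0 1"

```text
t: 30.12
tcp_pos: [0.5545, -0.0088, 0.0998]
tool_rot: [180.0, -0.0, 87.2]
wrist_force: [-0.4, -0.7, 0.8]
grip_width: 0.0852
```

Emit:
apply_moves --steps "-0.2 -1 -0.6 0 1; -0.2 -1 -0.6 0 1; 0 -1 -0.6 0 1; 0 -1 -0.2 0 1; 0 0 0 0 1"

```text
t: 30.53
tcp_pos: [0.451, -0.0136, 0.1499]
tool_rot: [-179.9, -0.1, 87.2]
wrist_force: [-0.3, 0.1, -0.7]
grip_width: 0.0849
```

```bash
python3 - <<'E'
from bench import *;from h import *
import pickle
for n in("side","top"):
    c=read_camera(n);cv2.imwrite(f"pics/{n}_end.png",c["image"]);pickle.dump(c,open(n+"2.pkl","wb"))
    W=cloud(c);ok=c["range_z"]>0
    T={"fan":(.626,-.219,3.5,.017),"sink":(.638,.213,4.7,.019),"mod":(.6275,-.0027,-2.8,.0085)}
    for k,(x,y,a,lo) in T.items():
        a=np.radians(a);d=W[...,:2]-[x,y];tx=d@[np.cos(a),np.sin(a)];ty=d@[-np.sin(a),np.cos(a)]
        m=(ok&(abs(tx)<.062)&(abs(ty)<.075)&(W[...,2]>lo)&(W[...,2]<.06)).astype(np.uint8)
        K,l,st,ce=cv2.connectedComponentsWithStats(m,connectivity=4)
        for i in range(1,K):
            if st[i,4]<25: continue
            q=l==i;r=cv2.minAreaRect((np.c_[tx[q],ty[q]]*1000).astype(np.float32))
            print(n,k,st[i,4],np.round(r[0],1),np.round(r[1],1),"ztop",np.percentile(W[...,2][q],[50,90]).round(4))
print(get_state()["tcp_pos"],get_state()["t"])
a=cv2.imread("pics/side_end.png")[100:340,200:460];cv2.imwrite("pics/end_crop.png",cv2.resize(a,None,fx=2.5,fy=2.5,interpolation=cv2.INTER_CUBIC))
E
```

```text
side fan 315 [ 1.7 39.1] [55.6 50.3] ztop [0.0224 0.0263]
side fan 345 [  0.9 -30.6] [50.7 54.3] ztop [0.0229 0.0261]
side sink 136 [-1.  35.7] [43.  41.1] ztop [0.0271 0.032 ]
side sink 144 [  2.  -33.4] [45.6 40.1] ztop [0.028  0.0318]
side mod 395 [2. 3.] [133.5  32.1] ztop [0.0116 0.0145]
top fan 137 [  1.  -30.4] [50.3 51.3] ztop [0.0221 0.0256]
top fan 90 [ 1.4 39.3] [50.7 50.9] ztop [0.0224 0.026 ]
top fan 37 [ 3.  39.3] [18.7 27.3] ztop [0.022  0.0253]
top sink 148 [  1.6 -34.5] [39.7 41.9] ztop [0.0272 0.0324]
top sink 151 [-1.3 35.2] [42.  41.3] ztop [0.0275 0.032 ]
top mod 31 [-2.2 61.1] [19.7 24.3] ztop [0.0106 0.0129]
[ 0.45497311 -0.01343936  0.14959859] 30.6333
```

View pics/end_crop.png

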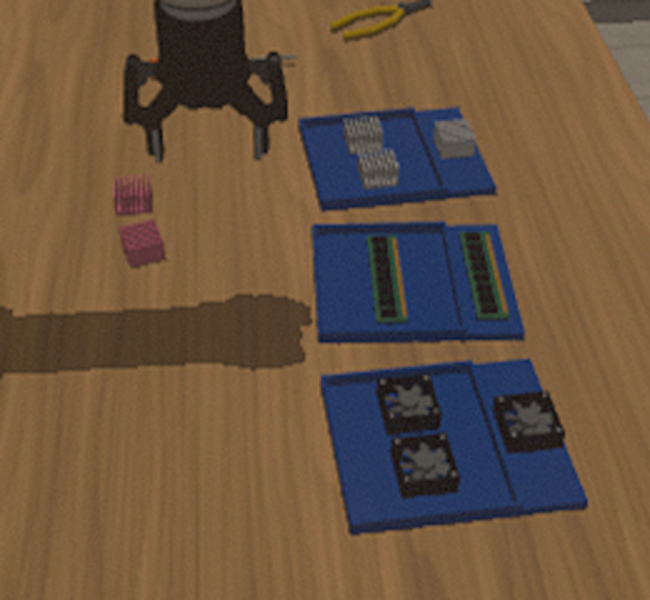

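View pics/top_end.png

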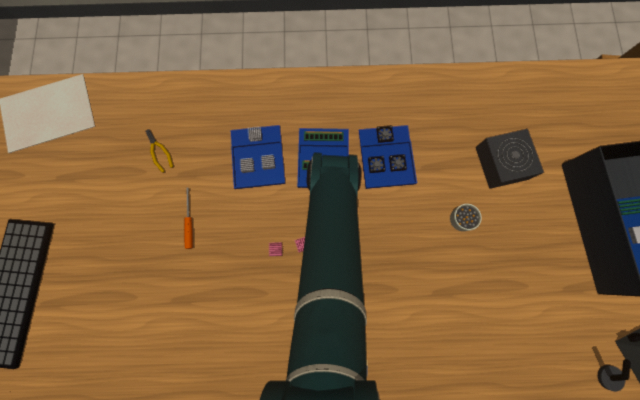

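All five parts lie flat in the right trays, near the middle: sinks at top view (246,164) and (267,161), fans at (376,164) and (398,162), module at end crop (387,278). Tub (467,217), screwdriver (188,220) and both pink sinks are where they were. The arm is clear, so I'm handing in.

```bash
python3 -c "
from bench import *;print(close_job());print(get_state()['t'])"
```

```text
the job is handed in; nothing more can be done
None
the job is handed in; nothing more can be done
```

I put all five parts in the trays of their kind and handed the job in at about 30.6 s of the 115 s allowed. No verdict came back from the hand-in.

**Placement:** the last camera check put every part inside its limits. The offsets below are along tray x, y from the tray centre, as I estimated it from the images.

| Part | Offset (mm) | Limit (mm) |
|---|---|---|
| Fan 1 | 1, 39 | 48, 58 |
| Fan 2 | 1, -31 | 48, 58 |
| Sink 1 | -1, 35 | 53, 63 |
| Sink 2 | 2, -34 | 53, 63 |
| Module | 2, 3 | 60, 70 |

Their measured top heights fit parts lying flat on the 4 mm floor, and none lies on another. In the pictures the tub, screwdriver and pink look-alikes have not moved.

**What failed or disagreed:**
- **First grasp:** it closed on air, because the real fingertips sit about 24 mm higher than the reported TCP. I corrected for that, and later grasps held first time.
- **Touch-downs:** the second sink was set down hardest, with a brief 22 N on the wrist. The first fan peaked at about 10 N, ended 5 mm off its target, and I left it there.
- **Module:** the first camera fit for its pose was spoiled by stray pixels, so I refitted it. It also measured about 5 mm off-centre while held, and I shifted it before lowering. In the last check only the side camera saw it, because the arm hid most of it from the top camera.

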